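# Shift the masking tape rolls from the carry rack to the bench rack

### The arm

A 6-joint arm with a two-finger parallel gripper is mounted at the origin on a cart in front of the work surface, level with it; the furniture and walls round the work are solid. World frame = base frame: x ahead of the robot, y to its left, z up, the work surface at z = 0. Lengths are in m, angles in rad, forces in N, time in s.
With the tool pointing down it reaches from about 0.3 to 0.775 m from the base axis. Payload 14.6 kg.
Tool frame: the origin (TCP) lies midway between the tips of the shut fingers; the grasp point (between the pads) lies 19 mm behind it; z points along the fingers, y is the line along which they close (so a half turn about z gives the same grasp; the last joint's range is limited). The gripper opens to 85 mm and grips with 20 to 120 N. Pads are 22 mm wide; open, the fingers measure 114 mm over their backs; the gripper's body (76 mm by 85 mm) begins 54 mm behind the grasp point. The pads swing forward as they close: fully open they stand 13 mm farther back than shut.
Start: joints at [-0.067, 0.3, 1.521, -0, 1.321, -0.067], TCP at [0.55, -0, 0.194] pointing down, gripper open.
Joint ranges: [-3.03, 3.03], [-0.79, 2.21], [0.23, 2.52], [-1.04, 4.18], [0, 3.07], [-2.55, 2.55]. Speed limits (rad/s): [2.22, 2.22, 2.57, 3.14, 3.14, 3.14].

### API

Orientations are given as a rotation vector (axis times angle).
In Python, from cell import state, cams, ticket gives the robot as it stands.
- The arm moves only by the shell command python3 -m handwheel 'ROWS' [OPENING]. ROWS is a JSON object whose one key "commands" holds a list of rows, each an object with "translation": the shift along the tool's x, y, z in m, a list of three; "dr": the turn, a rotation vector about the tool's x, y, z in degrees, a list of three. A call has 1 to 5 rows; each row shifts and turns the commanded pose from where the row before left it, along the tool's axes as they then stand; what a row does not reach is not made up. A row lasts 1/12 s, in which the tool goes at most 41.7 mm and 7.16 degrees, less where a joint would pass 70% of its speed; a pose out of reach is approached as far as the arm can. A call with a gripper value outside its range is refused whole. OPENING is the opening, from 0 (shut) to 1 (fully open), set as the call begins (- or left out, the last holds). The fingers move at their own pace and stop on an object; the grip force is fixed at half the most. Time passes only in rows, so rows that do not move let the fingers close. It gives the time, the measured TCP pose, the force, the opening and the grip force at its end, in the units of the state.
- state(): the state, without advancing time (a new reading comes with each control period).
- cams.grab_frame(name): name is "scene" or "side" or "wrist"; returns (picture, depth): 400x640x3 uint8, blue, green, red; 400x640 float32, m along the optical axis (not along the pixel's ray), 0 where there is no reading.
- cams.get_calibration(name): a dict with "fx", "fy", "cx", "cy" (pixels), "xyz" and "attitude" of the camera in the world. Camera axes: x right, y up, looking along -z (the intrinsics and any distortion apply to the point x, -y, -z); pixel columns grow to the right and rows downward; lengths in m; the calibration is good to about 2 mm. A picture is of the moment at which its call begins: read the wrist's pose just before it. get_calibration takes no time and is no camera call; for the wrist camera it gives the pose at the moment of the call.
- ticket.sign_off(): hands the job in; it is judged then, once.
The state is a dict: "t": time; "joint_positions": joint angles; "qvel": joint speeds; "joint_torque": joint torques, N m; "eef_pos": TCP position; "orientation": TCP orientation; "ft_force": force on the tool from outside, world axes, zero at the start; "wrist_torque": the same for the moment, N m; "width": finger opening in m; "grasp_force": force on a finger pad.
Only numpy, scipy, OpenCV 4.12 (cv2) and the standard library are available. Lean on these libraries where they do the work, as an engineer would, in place of code of your own. Each camera call takes 0.05 s, during which the arm holds its last target. There are 200 camera calls.

### The job

Move the four rolls of masking tape that stand in the plywood carry rack over to the empty wire brackets of the grey bench rack. The bench brackets are made to different tape widths and stand in an order of their own, so put each roll into the one bracket that fits its width, standing upright and fully down on its cradle, and let go of it.

Things in the scene. Friction and masses are not known exactly. Their poses are not given: they have to be found in the camera images.
- roll_15: masking tape roll, narrowest, yellow-brown: 15 mm wide, 100 mm across, hole about 76 mm. Stands on edge in a wire bracket of the carry rack (plywood board, hand slot at each end). Origin: centre of the hole, mid-width; y is the roll's axis (level), flat faces 7.5 mm either side; top 50 mm above the origin. Grasp from above across the faces, at the top of the rim.
- roll_24: masking tape roll, second narrowest, yellow-brown: 24 mm wide, 104 mm across, hole about 76 mm. Stands on edge in a wire bracket of the carry rack (plywood board, hand slot at each end). Origin: centre of the hole, mid-width; y is the roll's axis (level), flat faces 12 mm either side; top 52 mm above the origin. Grasp from above across the faces, at the top of the rim.
- roll_36: masking tape roll, second widest, beige: 36 mm wide, 108 mm across, hole about 76 mm. Stands on edge in a wire bracket of the carry rack (plywood board, hand slot at each end). Origin: centre of the hole, mid-width; y is the roll's axis (level), flat faces 18 mm either side; top 54 mm above the origin. Grasp from above across the faces, at the top of the rim.
- roll_48: masking tape roll, widest, beige: 48 mm wide, 112 mm across, hole about 76 mm. Stands on edge in a wire bracket of the carry rack (plywood board, hand slot at each end). Origin: centre of the hole, mid-width; y is the roll's axis (level), flat faces 24 mm either side; top 56 mm above the origin. Grasp from above across the faces, at the top of the rim.
- bracket_15: fixed wire bracket for the 15 mm roll, one of four 76 mm apart, in any order, on the bench rack (grey steel strip). Two hoops, 20 mm clear gap along y, flaring 7 mm a side from 44 mm up to their tops at 62 mm; 78 mm long in x. Roll rests on two cross rods at x = +-30 mm. Origin: centre of its underside, z up. Seated roll: centre 58 mm above the origin, axis along y.
- bracket_24: fixed wire bracket for the 24 mm roll, one of four 76 mm apart, in any order, on the bench rack (grey steel strip). Two hoops, 29 mm clear gap along y, flaring 7 mm a side from 44 mm up to their tops at 62 mm; 78 mm long in x. Roll rests on two cross rods at x = +-30 mm. Origin: centre of its underside, z up. Seated roll: centre 60 mm above the origin, axis along y.
- bracket_36: fixed wire bracket for the 36 mm roll, one of four 76 mm apart, in any order, on the bench rack (grey steel strip). Two hoops, 41 mm clear gap along y, flaring 7 mm a side from 44 mm up to their tops at 62 mm; 78 mm long in x. Roll rests on two cross rods at x = +-30 mm. Origin: centre of its underside, z up. Seated roll: centre 62 mm above the origin, axis along y.
- bracket_48: fixed wire bracket for the 48 mm roll, one of four 76 mm apart, in any order, on the bench rack (grey steel strip). Two hoops, 53 mm clear gap along y, flaring 7 mm a side from 44 mm up to their tops at 62 mm; 78 mm long in x. Roll rests on two cross rods at x = +-30 mm. Origin: centre of its underside, z up. Seated roll: centre 65 mm above the origin, axis along y.
Things that resemble listed ones, but are neither listed nor needed, are in the scene too. Leave any purple or red look-alike of the roll_15 alone.

How it is judged:
At the end, for the whole second after the job is handed in: Each of the four rolls sits in the bench bracket of its own width: centred within 10 mm along and 7 mm across the bracket, within 6 mm of its seated height, its axis within 0.17 rad of the bracket's, at rest and released (x of roll_15 in the frame of bracket_15 between -0.01 and 0.01 m and y of roll_15 in the frame of bracket_15 between -0.007 and 0.007 m and z of roll_15 in the frame of bracket_15 between 0.0517 and 0.0637 m and angle between the y axis of roll_15 and the y axis of bracket_15, either way round below 0.17 rad and linear speed of each of roll_15, roll_24, roll_36, roll_48 below 0.02 m/s and angular speed of each of roll_15, roll_24, roll_36, roll_48 below 0.3 rad/s and contact force between the fingers and roll_15 below 0.1 N and x of roll_24 in the frame of bracket_24 between -0.01 and 0.01 m and y of roll_24 in the frame of bracket_24 between -0.007 and 0.007 m and z of roll_24 in the frame of bracket_24 between 0.0541 and 0.0661 m and angle between the y axis of roll_24 and the y axis of bracket_24, either way round below 0.17 rad and contact force between the fingers and roll_24 below 0.1 N and x of roll_36 in the frame of bracket_36 between -0.01 and 0.01 m and y of roll_36 in the frame of bracket_36 between -0.007 and 0.007 m and z of roll_36 in the frame of bracket_36 between 0.0565 and 0.0685 m and angle between the y axis of roll_36 and the y axis of bracket_36, either way round below 0.17 rad and contact force between the fingers and roll_36 below 0.1 N and x of roll_48 in the frame of bracket_48 between -0.01 and 0.01 m and y of roll_48 in the frame of bracket_48 between -0.007 and 0.007 m and z of roll_48 in the frame of bracket_48 between 0.0588 and 0.0708 m and angle between the y axis of roll_48 and the y axis of bracket_48, either way round below 0.17 rad and contact force between the fingers and roll_48 below 0.1 N); the robot touches nothing.
It also fails if it takes over 134 s, if anything falls off the work surface, if the arm or the gripper's body presses on something with over 40 N, if the wrist force passes 120 N, or if a joint passes its speed limit or range.

## Working session

There is one attempt and no reset: what is moved stays moved. The work goes in short steps, Python scripts to look and compute and a shell command to move; the robot and the scene stay as the last step left them, time stands still between calls to the robot, and variables do not carry over. Pictures are saved under pics/ and viewed, at most 17 in all, crops included, and the job is handed in when it is done.

```bash
ls; mkdir -p pics; python3 - <<'E'
from cell import state,cams
import cv2,numpy as np
print(state())
for n in ("scene","side","wrist"):
    c=cams.get_calibration(n);print(n,c)
    im,d=cams.grab_frame(n);cv2.imwrite(f"pics/{n}0.png",im);np.savez(f"{n}0.npz",im=im,d=d)
E
```

```text
pics
{'t': 0.0, 'joint_positions': array([-6.65752239e-02,  3.00465628e-01,  1.52158477e+00,  7.38580078e-06,
        1.32071954e+00, -6.66263051e-02]), 'qvel': array([-1.03440741e-03, -1.24183283e-04, -3.15332008e-05, -3.42833738e-04,
       -6.17641262e-04, -3.72391620e-04]), 'joint_torque': array([ 2.33377898e-03, -5.43485534e+01, -3.61782753e+01,  2.82532977e-05,
        4.14875918e-03, -3.55991256e-05]), 'eef_pos': array([5.49716401e-01, 3.16274187e-05, 1.93122786e-01]), 'orientation': array([-2.22075677e+00, -2.22086615e+00,  1.20891205e-03]), 'ft_force': array([0.17626931, 0.10658844, 0.72725433]), 'wrist_torque': array([ 0.01429941, -0.00747512, -0.05938896]), 'grasp_force': 0.0, 'width': 0.08572521793183013}
scene {'fx': 435.570799642162, 'fy': 435.570799642162, 'cx': 316.72748200766614, 'cy': 195.2583065608679, 'xyz': array([-0.0770641 , -0.64243255,  0.98596992]), 'attitude': array([ 0.72727675, -0.28449443, -0.74201496])}
side {'fx': 456.98335229553754, 'fy': 456.98335229553754, 'cx': 313.158629390555, 'cy': 188.2217715600524, 'xyz': array([ 0.27128432, -1.23735587,  1.04496878]), 'attitude': array([ 0.89533741, -0.09388839, -0.20270851])}
wrist {'fx': 338.48184526513154, 'fy': 338.48184526513154, 'cx': 318.9624821754284, 'cy': 196.60328393830827, 'xyz': array([0.54944743, 0.08438109, 0.37249249]), 'attitude': array([-3.32918456e-01,  1.43204930e-03, -7.66600229e-05])}
```

View pics/scene0.png

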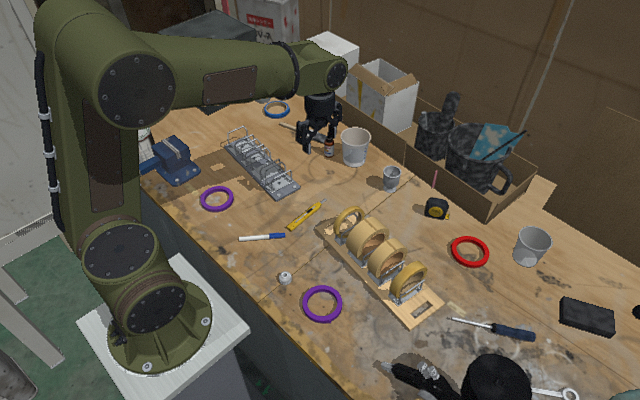

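View pics/side0.png

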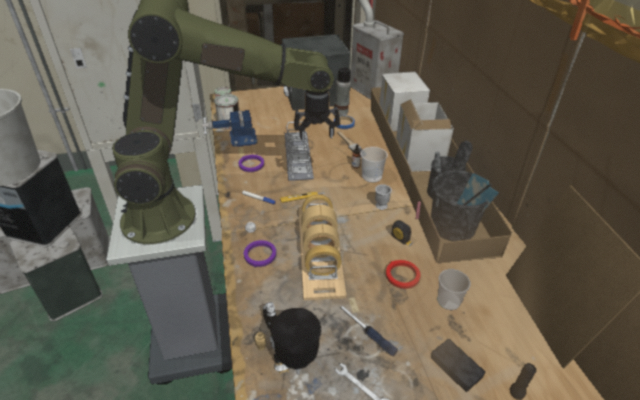

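```bash
cat > h.py <<'E'
from cell import state,cams
import cv2,numpy as np
from scipy.spatial.transform import Rotation as R
def cloud(name,save=None):
    c=cams.get_calibration(name); im,d=cams.grab_frame(name)
    if save: cv2.imwrite(f"pics/{save}.png",im); np.savez(f"{save}.npz",im=im,d=d,**c)
    return im,d,unp(d,c)
def unp(d,c):
    v,u=np.mgrid[:400,:640]
    p=np.stack([(u-c["cx"])/c["fx"]*d,-(v-c["cy"])/c["fy"]*d,-d],-1)
    P=p@R.from_rotvec(c["attitude"]).as_matrix().T+c["xyz"]
    P[d<=0]=np.nan
    return P
E
python3 - <<'E'
from h import *
for n in("scene","side"):
    z=np.load(f"{n}0.npz");P=unp(z["d"],cams.get_calibration(n))
    for (u,v) in ([(320,229),(425,320),(228,140),(295,188),(348,212),(368,233),(387,252),(409,272),(217,198),(321,303)] if n=="scene" else [(323,290),(298,135),(300,175),(320,255),(318,203)]):
        print(n,u,v,np.round(P[v,u],3))
    m=(P[...,2]>.11)&(P[...,2]<.2)&(P[...,0]>.3)&(P[...,0]<.75)&(P[...,1]<-.1)
    n_,l,st,ce=cv2.connectedComponentsWithStats(m.astype(np.uint8))
    for i in range(1,n_):
        if st[i,4]>10:
            q=P[l==i];print(st[i],np.round(np.median(q,0),3),np.round(q[:,2].max(),3))
E
```

```text
scene 320 229 [ 0.48  -0.071  0.009]
scene 425 320 [ 0.466 -0.452 -0.002]
scene 228 140 [0.509 0.4   0.051]
scene 295 188 [0.54  0.101 0.011]
scene 348 212 [ 0.512 -0.146  0.117]
scene 368 233 [ 0.488 -0.236  0.128]
scene 387 252 [ 0.479 -0.305  0.123]
scene 409 272 [ 0.474 -0.376  0.118]
scene 217 198 [ 0.346  0.25  -0.001]
scene 321 303 [ 0.318 -0.238 -0.002]
[339 206  19  12  96] [ 0.516 -0.143  0.115] 0.12
[350 217  37  27 553] [ 0.497 -0.224  0.125] 0.135
[373 238  32  25 416] [ 0.487 -0.299  0.122] 0.13
[398 261  26  21 271] [ 0.478 -0.374  0.119] 0.126
[ 460  354   72   46 2629] [ 0.359 -0.643  0.184] 0.191
[417 361  30  29 347] [ 0.311 -0.554  0.121] 0.138
side 323 290 [ 0.476 -0.418 -0.   ]
side 298 135 [0.562 0.404 0.01 ]
side 300 175 [0.516 0.124 0.009]
side 320 255 [ 0.492 -0.31   0.028]
side 318 203 [ 0.547 -0.043  0.003]
[308 195  19   6  72] [ 0.52  -0.143  0.115] 0.124
[304 205  31  16 393] [ 0.508 -0.229  0.124] 0.137
[307 224  29  14 303] [ 0.497 -0.303  0.121] 0.132
[310 245  27  11 213] [ 0.485 -0.377  0.119] 0.129
[ 266  302   56   66 2558] [ 0.353 -0.668  0.184] 0.193
```

View pics/wrist0.png

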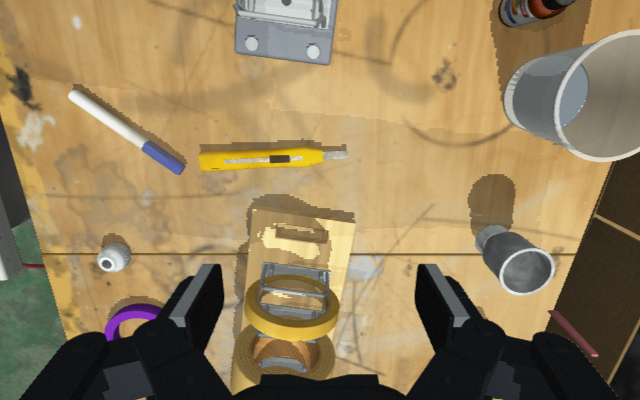

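```bash

python3 -m handwheel '{"commands":[{"translation":[0,0,-0.027],"dr":[0,0,0]},{"translation":[0,0,-0.027],"dr":[0,0,0]},{"translation":[0,0,-0.027],"dr":[0,0,0]},{"translation":[0,0,-0.027],"dr":[0,0,0]}]}' 
python3 -m handwheel '{"commands":[{"translation":[-0.026,0.002,0],"dr":[0,0,0]},{"translation":[-0.026,0.002,0],"dr":[0,0,0]},{"translation":[-0.026,0.002,0],"dr":[0,0,0]},{"translation":[-0.026,0.002,0],"dr":[0,0,0]},{"translation":[-0.026,0.002,0],"dr":[0,0,0]}]}'
python3 -m handwheel '{"commands":[{"translation":[-0.026,0,0],"dr":[0,0,0]},{"translation":[-0.026,0,0],"dr":[0,0,0]},{"translation":[-0.026,0,0],"dr":[0,0,0]},{"translation":[-0.026,0,0],"dr":[0,0,0]},{"translation":[-0.026,0,0],"dr":[0,0,0]}]}'
for i in 1; do python3 -m handwheel '{"commands":[{"translation":[0,0,0],"dr":[0,0,-5.4]},{"translation":[0,0,0],"dr":[0,0,-5.4]},{"translation":[0,0,0],"dr":[0,0,-5.4]},{"translation":[0,0,0],"dr":[0,0,-5.4]},{"translation":[0,0,0],"dr":[0,0,-5.4]}]}'; done
python3 -m handwheel '{"commands":[{"translation":[0,0,0],"dr":[0,0,-5.4]},{"translation":[0,0,0],"dr":[0,0,-5.4]},{"translation":[0,0,0],"dr":[0,0,-5.4]},{"translation":[0,0,0],"dr":[0,0,-5.4]},{"translation":[0,0,0],"dr":[0,0,-5.4]}]}'
python3 -m handwheel '{"commands":[{"translation":[0,0,0],"dr":[0,0,-5.4]},{"translation":[0,0,0],"dr":[0,0,-5.4]},{"translation":[0,0,0],"dr":[0,0,-5.4]},{"translation":[0,0,0],"dr":[0,0,-5.4]},{"translation":[0,0,0],"dr":[0,0,-5.4]}]}'
python3 - <<'E'
from h import *
s=state();print(s["t"],s["eef_pos"],s["joint_positions"]);print(R.from_rotvec(s["orientation"]).as_matrix().round(3))
im,d,P=cloud("wrist","wc");print(cams.get_calibration("wrist"))
E
```

```text
t: 0.48
eef_pos: [0.5497, 0.0, 0.3028]
orientation: [-2.221, -2.221, 0.001]
ft_force: [-0.6, -0.5, 1.2]
width: 0.0856
grasp_force: 0.0
t: 0.9
eef_pos: [0.5598, -0.1312, 0.3015]
orientation: [-2.221, -2.221, 0.0]
ft_force: [0.4, 0.3, -0.8]
width: 0.0854
grasp_force: 0.0
t: 1.32
eef_pos: [0.5598, -0.2613, 0.3014]
orientation: [-2.221, -2.221, 0.0]
ft_force: [0.6, 0.0, -0.1]
width: 0.0856
grasp_force: 0.0
t: 1.73
eef_pos: [0.5599, -0.2601, 0.3013]
orientation: [-1.635, -2.682, 0.0]
ft_force: [0.4, 0.5, -0.3]
width: 0.0855
grasp_force: 0.0
t: 2.15
eef_pos: [0.5599, -0.26, 0.3013]
orientation: [-0.964, -2.99, -0.0]
ft_force: [0.1, 0.7, 0.1]
width: 0.0855
grasp_force: 0.0
t: 2.57
eef_pos: [0.5599, -0.26, 0.3013]
orientation: [-0.239, -3.132, -0.0]
ft_force: [0.1, 0.0, 0.3]
width: 0.0856
grasp_force: 0.0
2.5667 [ 0.55994889 -0.25996997  0.30130733] [-4.93986423e-01  4.06954774e-01  1.13292723e+00  1.19981351e-05
  1.60236951e+00 -1.91237608e+00]
[[-0.988  0.152 -0.001]
 [ 0.152  0.988  0.   ]
 [ 0.001  0.    -1.   ]]
{'fx': 338.48184526513154, 'fy': 338.48184526513154, 'cx': 318.9624821754284, 'cy': 196.60328393830827, 'xyz': array([ 0.47614159, -0.24771225,  0.48069829]), 'attitude': array([-0.27355302, -0.23622147,  1.4108737 ])}
```

View pics/wc.png

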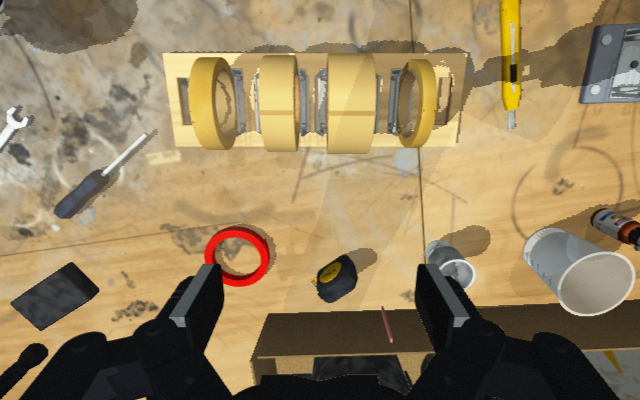

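```bash
cat >> h.py <<'E'
from scipy.optimize import least_squares
def rolls(P,im,yaw,cen,zmin=.09,names=None):
    # rack frame: a along axis (y'), b across (x'); yaw = angle of rack x' about z
    ex=np.array([np.cos(yaw),np.sin(yaw)]);ey=np.array([-np.sin(yaw),np.cos(yaw)])
    hsv=cv2.cvtColor(im,cv2.COLOR_BGR2HSV)
    q=P[...,:2]-cen;b=q@ex;a=q@ey
    m=(P[...,2]>zmin)&(P[...,2]<.16)&(abs(b)<.075)&(abs(a)<.18)&(hsv[...,0]>10)&(hsv[...,0]<32)&(hsv[...,1]>60)
    n,l,st,_=cv2.connectedComponentsWithStats(m.astype(np.uint8))
    out=[]
    for i in range(1,n):
        if st[i,4]<60: continue
        k=l==i;A,B,Z=a[k],b[k],P[...,2][k]
        top=Z>np.percentile(Z,98)-.006
        lo,hi=np.percentile(A[top],[2,98])
        kk=(A>lo)&(A<hi)
        f=least_squares(lambda p:np.hypot(B[kk]-p[0],Z[kk]-p[1])-p[2],[0,.07,.052],loss="soft_l1",f_scale=.001).x
        c=cen+(lo+hi)/2*ey+f[0]*ex
        out.append((c,hi-lo,f));print("c",c.round(4),"w",round(hi-lo,4),"zc,r",f[1:].round(4),"ztop",np.percentile(Z,98).round(4),"px",st[i])
    return out
E
python3 - <<'E'
from h import *
z=np.load("wc.npz");P=unp(z["d"],z);im=z["im"]
o=rolls(P,im,-.152,np.array([.49,-.26]))
C=np.array([x[0] for x in o]);C=C[np.argsort(C[:,1])]
p=np.polyfit(C[:,1],C[:,0],1);print("yaw",-np.arctan(p[0]),"spacing",np.linalg.norm(np.diff(C,axis=0),axis=1), "table z",np.nanmedian(P[150:170,350:400,2]))
# side bench from scene: points height
z=np.load("wrist0.npz")
zs=np.load("scene0.npz");Q=unp(zs["d"],cams.get_calibration("scene"))
m=(Q[...,2]>.02)&(Q[...,2]<.1)&(Q[...,0]>.42)&(Q[...,0]<.63)&(Q[...,1]>.06)&(Q[...,1]<.46)
q=Q[m];print(len(q));k=np.linalg.svd(q[:,:2]-q[:,:2].mean(0),full_matrices=0);print(q.mean(0),k[2][0])
E
```

```text
c [ 0.5081 -0.219 ] w 0.0455 zc,r [0.0749 0.0556] ztop 0.1314 px [ 327   54   49  100 4682]
c [ 0.4963 -0.2951] w 0.0343 zc,r [0.0726 0.0536] ztop 0.1272 px [ 258   57   39   94 3348]
c [ 0.4846 -0.3716] w 0.0234 zc,r [0.0707 0.052 ] ztop 0.1235 px [ 188   59   37   90 2384]
c [ 0.5205 -0.139 ] w 0.0148 zc,r [0.0679 0.05  ] ztop 0.1188 px [ 409   62   28   85 1461]
yaw -0.15295006824529356 spacing [0.07745188 0.07699621 0.08092787] table z -0.0009667302561125191
604
[0.5261955  0.25873113 0.05007917] [-0.10738868 -0.99421712]
```

```bash

python3 -m handwheel '{"commands":[{"translation":[0.004,0.0345,0],"dr":[0,0,0]},{"translation":[0.004,0.0345,0],"dr":[0,0,0]},{"translation":[0.004,0.0345,0],"dr":[0,0,0]},{"translation":[0.004,0.0345,0],"dr":[0,0,0]},{"translation":[0.004,0.0345,0],"dr":[0,0,0]}]}' >/dev/null
python3 -m handwheel '{"commands":[{"translation":[0.004,0.0345,0],"dr":[0,0,0]},{"translation":[0.004,0.0345,0],"dr":[0,0,0]},{"translation":[0.004,0.0345,0],"dr":[0,0,0]},{"translation":[0.004,0.0345,0],"dr":[0,0,0]},{"translation":[0.004,0.0345,0],"dr":[0,0,0]}]}' >/dev/null
python3 -m handwheel '{"commands":[{"translation":[0.004,0.0345,0],"dr":[0,0,0]},{"translation":[0.004,0.0345,0],"dr":[0,0,0]},{"translation":[0.004,0.0345,0],"dr":[0,0,0]},{"translation":[0.004,0.0345,0],"dr":[0,0,0]},{"translation":[0,0,0],"dr":[0,0,0]}]}'
python3 - <<'E'
from h import *
im,d,P=cloud("wrist","wb")
cv2.imwrite("pics/wb2.png",cv2.resize(im[20:220,60:580],None,fx=1.5,fy=1.5,interpolation=cv2.INTER_CUBIC))
E
```

```text
t: 3.87
eef_pos: [0.5794, 0.231, 0.3007]
orientation: [-0.243, -3.131, -0.001]
ft_force: [-0.4, 0.2, -0.7]
width: 0.0855
grasp_force: 0.0
```

View pics/wb.png

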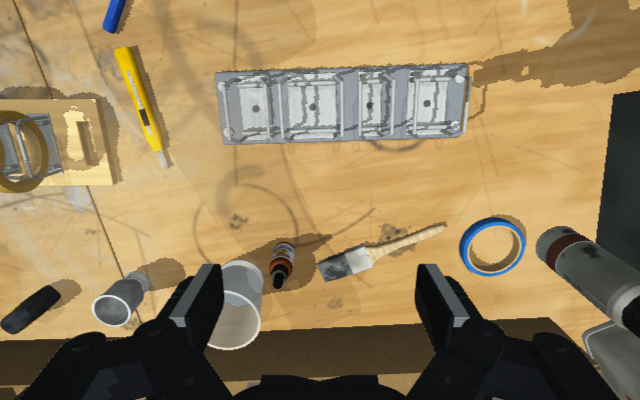

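```bash
python3 - <<'E'
from h import *
z=np.load("wb.npz");im=z["im"]
cv2.imwrite("pics/wb3.png",cv2.resize(im[55:155,205:485],None,fx=2.8,fy=2.8,interpolation=cv2.INTER_CUBIC))
P=unp(z["d"],z)
for u,v in((256,107),(313,107),(370,104),(427,103),(222,95),(280,90)):print(u,v,P[v,u].round(4))
# strip outline: points low above table, in hull region
q=(P[...,2]>.004)&(P[...,2]<.02)&(P[...,0]>.42)&(P[...,0]<.6)&(P[...,1]>.08)&(P[...,1]<.44)
q=cv2.morphologyEx(q.astype(np.uint8),cv2.MORPH_OPEN,np.ones((3,3)))
c=max(cv2.findContours(q,0,1)[0],key=cv2.contourArea)[:,0]
w=np.array([P[v,u,:2] for u,v in c]);print(cv2.minAreaRect((w*1000).astype(np.float32)))
E
```

```text
256 107 [0.5161 0.1564 0.0168]
313 107 [0.5277 0.2311 0.0173]
370 104 [0.5356 0.3062 0.0167]
427 103 [0.5459 0.3805 0.0176]
222 95 [0.4942 0.114  0.0111]
280 90 [0.4994 0.1983 0.0733]
((531.7158203125, 266.230712890625), (329.40460205078125, 96.08419799804688), 82.91682434082031)
```

View pics/wb3.png

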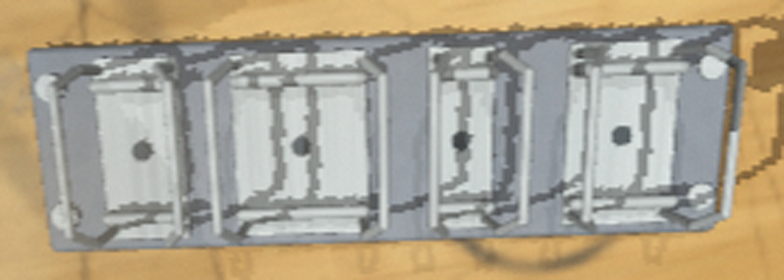

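```bash
python3 - <<'E'
from h import *
z=np.load("wb.npz");P=unp(z["d"],z)
D=np.array([P[v-1:v+2,u-1:u+2,:2].reshape(-1,2).mean(0) for u,v in((256,107),(313,107),(370,104),(427,103))])
yaw=-np.arctan(np.polyfit(D[:,1],D[:,0],1)[0]);print("yaw",yaw,np.linalg.norm(np.diff(D,axis=0),axis=1))
for yw in(yaw,-.124):
  ex=np.array([np.cos(yw),np.sin(yw)]);ey=np.array([-np.sin(yw),np.cos(yw)])
  c=D.mean(0);a=(P[...,:2]-c)@ey;b=(P[...,:2]-c)@ex
  m=(P[...,2]>.063)&(P[...,2]<.085)&(abs(b)<.03)&(abs(a)<.19)
  h,e=np.histogram(a[m],np.arange(-.18,.18,.003));print([(round((e[i]+.0015)*1000),int(h[i])) for i in np.nonzero(h>3)[0]])
m=(P[...,2]>.055)&(P[...,2]<.09)&(abs(b)<.06)&(abs(a)<.19);print("b range of hoops",np.percentile(b[m],[1,99]),((D-c)@ex).round(4),"zmax",np.percentile(P[...,2][m],95))
print(D)
E
```

```text
yaw -0.12956229135617287 [0.07568382 0.07548006 0.07517741]
[(-142, 8), (-139, 122), (-136, 76), (-94, 31), (-91, 137), (-88, 34), (-76, 93), (-73, 105), (-7, 7), (-4, 109), (-1, 75), (17, 113), (20, 68), (53, 33), (56, 144), (59, 27), (80, 31), (83, 142), (86, 32), (140, 80), (143, 135)]
[(-142, 9), (-139, 120), (-136, 73), (-94, 30), (-91, 132), (-88, 36), (-76, 92), (-73, 107), (-4, 121), (-1, 69), (17, 110), (20, 74), (53, 32), (56, 147), (59, 28), (80, 29), (83, 144), (86, 32), (140, 81), (143, 134)]
b range of hoops [-0.03714527  0.03809349] [-0.0013  0.0011 -0.0004  0.0006] zmax 0.07420636896939005
[[0.51609211 0.15628645]
 [0.52774834 0.23106729]
 [0.53560937 0.30613688]
 [0.54595983 0.38059835]]
```

```bash
cat > go.py <<'E'
import sys
from h import *
def go(x,y,z,yaw=None):
    s=state();M=R.from_rotvec(s["orientation"]).as_matrix()
    t=M.T@(np.array([x,y,z])-s["eef_pos"]);yw=np.arctan2(M[0,1],M[1,1])*-1
    print("t",round(s["t"],2),"pos",s["eef_pos"].round(4),"shift",t.round(4),"yaw",round(yw,4),"dr",None if yaw is None else np.round([-np.degrees(yaw-yw)],2),"tilt",np.round(np.degrees(M[2,:2]),2),"w",round(s["width"],4),"F",s["ft_force"].round(1),"grip",round(s["grasp_force"],1),"q",s["joint_positions"].round(2)[[0,4,5]])
if __name__=="__main__": go(*map(float,sys.argv[1:]))
E
python3 go.py .5205 -.139 .2 -.153
```

```text
t 3.92 pos [0.5797 0.2285 0.3008] shift [ 0.0014 -0.3722  0.1009] yaw -0.1557 dr [-0.15] tilt [ 0.07 -0.02] w 0.0857 F [-0.2 -0.3 -0.5] grip 0.0 q [ 0.32  1.61 -1.1 ]
```

```bash

python3 -m handwheel '{"commands":[{"translation":[0,-0.031,0.005],"dr":[0,0,-0.15]},{"translation":[0,-0.031,0.005],"dr":[0,0,0]},{"translation":[0,-0.031,0.005],"dr":[0,0,0]},{"translation":[0,-0.031,0.005],"dr":[0,0,0]},{"translation":[0,-0.031,0.005],"dr":[0,0,0]}]}' 0.4 >/dev/null
python3 -m handwheel '{"commands":[{"translation":[0,-0.031,0.01],"dr":[0,0,0]},{"translation":[0,-0.031,0.01],"dr":[0,0,0]},{"translation":[0,-0.031,0.01],"dr":[0,0,0]},{"translation":[0,-0.031,0.01],"dr":[0,0,0]},{"translation":[0,-0.031,0.01],"dr":[0,0,0]}]}' >/dev/null
python3 -m handwheel '{"commands":[{"translation":[0.001,-0.031,0.013],"dr":[0,0,0]},{"translation":[0,-0.031,0.013],"dr":[0,0,0]},{"translation":[0,0,0],"dr":[0,0,0]},{"translation":[0,0,0],"dr":[0,0,0]},{"translation":[0,0,0],"dr":[0,0,0]}]}' >/dev/null
python3 go.py .5205 -.139 .091 -.153
```

```text
t 5.17 pos [ 0.5218 -0.1418  0.2011] shift [0.0018 0.0026 0.1101] yaw -0.1563 dr [-0.19] tilt [-0.02  0.  ] w 0.0344 F [-0.7  0.5 -0. ] grip 0.0 q [-0.33  1.33 -1.75]
```

```bash

python3 -m handwheel '{"commands":[{"translation":[0.002,0.0025,0.02],"dr":[0,0,-0.2]},{"translation":[0,0,0.03],"dr":[0,0,0]},{"translation":[0,0,0.03],"dr":[0,0,0]},{"translation":[0,0,0.02],"dr":[0,0,0]},{"translation":[0,0,0.01],"dr":[0,0,0]}]}'
python3 go.py .5205 -.139 .091 -.153
python3 - <<'E'
from h import *
im,d,P=cloud("wrist","g15");
E
```

```text
t: 5.58
eef_pos: [0.5196, -0.1376, 0.0887]
orientation: [-0.236, -3.13, -0.001]
ft_force: [0.2, -0.2, -0.6]
width: 0.0344
grasp_force: 0.0
t 5.58 pos [ 0.5196 -0.1376  0.0887] shift [-0.0011 -0.0013 -0.0024] yaw -0.1502 dr [0.16] tilt [0.14 0.03] w 0.0344 F [ 0.2 -0.2 -0.6] grip 0.0 q [-0.33  1.09 -1.75]
```

View pics/g15.png

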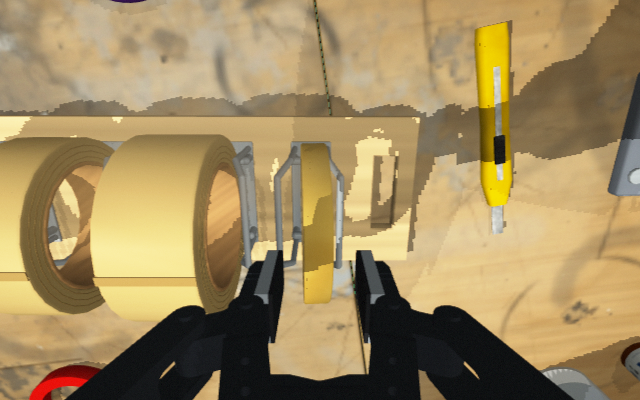

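Roll at column ~316, centred between the pads (275 and 358). Close and lift.

```bash

python3 -m handwheel '{"commands":[{"translation":[0,0,0],"dr":[0,0,0]},{"translation":[0,0,0],"dr":[0,0,0]},{"translation":[0,0,0],"dr":[0,0,0]},{"translation":[0,0,0],"dr":[0,0,0]},{"translation":[0,0,0],"dr":[0,0,0]}]}' 0 
python3 -m handwheel '{"commands":[{"translation":[0,0,-0.005],"dr":[0,0,0]},{"translation":[0,0,-0.015],"dr":[0,0,0]},{"translation":[0,0,-0.025],"dr":[0,0,0]},{"translation":[0,0,-0.03],"dr":[0,0,0]},{"translation":[0,0,-0.03],"dr":[0,0,0]}]}' 
python3 -m handwheel '{"commands":[{"translation":[0,0,-0.02],"dr":[0,0,0]},{"translation":[0,0,-0.01],"dr":[0,0,0]},{"translation":[0,0,0],"dr":[0,0,0]}]}' 
python3 go.py .5366 .3053 .222 -.128
```

```text
t: 6.05
eef_pos: [0.5207, -0.1389, 0.0916]
orientation: [0.237, 3.131, -0.001]
ft_force: [-0.4, -0.6, -0.9]
width: 0.0001
grasp_force: 0.0
t: 6.47
eef_pos: [0.52, -0.1387, 0.1973]
orientation: [-0.237, -3.132, -0.0]
ft_force: [1.1, -0.2, 0.2]
width: -0.0002
grasp_force: 0.0
t: 6.72
eef_pos: [0.521, -0.139, 0.228]
orientation: [0.237, 3.129, -0.001]
ft_force: [-0.4, 0.2, -0.5]
width: 0.0002
grasp_force: 0.0
t 6.72 pos [ 0.521 -0.139  0.228] shift [0.0515 0.4416 0.0055] yaw -0.151 dr [-1.32] tilt [-0.21 -0.04] w 0.0002 F [-0.4  0.2 -0.5] grip 0.0 q [-0.33  1.38 -1.75]
```

```bash
python3 - <<'E'
from h import *
z=np.load("g15.npz");P=unp(z["d"],z);Z=P[...,2]
print("col316 z,x:",[(v,P[v,316].round(3).tolist()) for v in range(140,320,14)])
im,d,P=cloud("wrist","a15")
E
```

```text
col316 z,x: [(140, [0.478, -0.134, 0.011]), (154, [0.474, -0.132, 0.085]), (168, [0.479, -0.133, 0.094]), (182, [0.485, -0.134, 0.102]), (196, [0.49, -0.135, 0.109]), (210, [0.496, -0.136, 0.111]), (224, [0.502, -0.136, 0.115]), (238, [0.509, -0.137, 0.117]), (252, [0.516, -0.139, 0.118]), (266, [0.523, -0.14, 0.118]), (280, [0.532, -0.141, 0.117]), (294, [0.544, -0.143, 0.111]), (308, [0.637, -0.158, -0.001])]
```

View pics/a15.png

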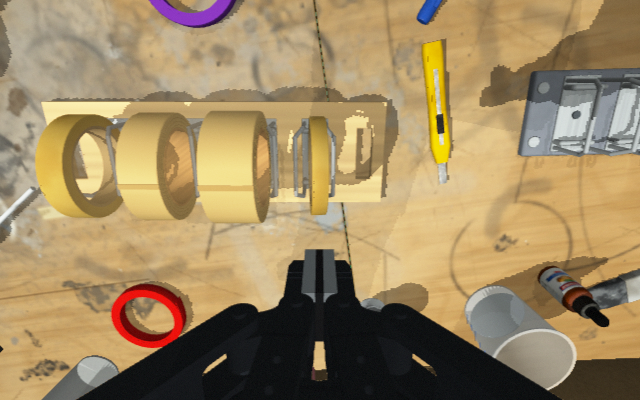

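```bash
python3 - <<'E'
from h import *
for n in("a15","g15","wb"):
    z=np.load(n+".npz");P=unp(z["d"],z);print(n,z["xyz"].round(4))
    for u in ((312,326) if n=="a15" else (268,364,) if n=="g15" else (210,428)):
        print(u,[(v,P[v,u].round(4).tolist()) for v in (252,256,262,270,285,300,320)])
s=state();print(s["eef_pos"],s["width"])
E
```

```text
a15 [ 0.4365 -0.1261  0.407 ]
312 [(252, [0.5093, -0.1405, 0.2708]), (256, [0.5089, -0.1403, 0.2751]), (262, [0.5088, -0.1402, 0.2806]), (270, [0.509, -0.1401, 0.2866]), (285, [0.5087, -0.1398, 0.2977]), (300, [0.5081, -0.1395, 0.3078]), (320, [0.5133, -0.1403, 0.3116])]
326 [(252, [0.5099, -0.1342, 0.2715]), (256, [0.5097, -0.1342, 0.2755]), (262, [0.51, -0.1344, 0.28]), (270, [0.5095, -0.1344, 0.2872]), (285, [nan, nan, nan]), (300, [0.5088, -0.1347, 0.3078]), (320, [0.5112, -0.1352, 0.3151])]
g15 [ 0.4363 -0.125   0.2682]
268 [(252, [0.5049, -0.1586, 0.1323]), (256, [0.5055, -0.1583, 0.135]), (262, [0.5049, -0.1573, 0.1414]), (270, [0.5052, -0.1564, 0.1477]), (285, [0.5056, -0.155, 0.158]), (300, [0.5081, -0.1547, 0.1639]), (320, [0.5162, -0.1562, 0.1646])]
364 [(252, [0.5104, -0.116, 0.134]), (256, [0.5112, -0.1164, 0.136]), (262, [0.5115, -0.117, 0.1407]), (270, [0.5111, -0.1178, 0.1476]), (285, [0.5115, -0.1191, 0.1573]), (300, [0.5161, -0.1199, 0.1602]), (320, [0.5222, -0.1211, 0.1638])]
wb [0.4959 0.244  0.4801]
210 [(252, [0.7245, 0.0327, -0.0009]), (256, [0.7312, 0.0311, -0.0003]), (262, [0.7413, 0.0287, 0.0006]), (270, [0.5615, 0.1886, 0.3589]), (285, [0.5647, 0.1897, 0.3652]), (300, [0.57, 0.1891, 0.3675]), (320, [0.5771, 0.1881, 0.3704])]
428 [(252, [0.7789, 0.3759, -0.0021]), (256, [0.7852, 0.3751, -0.0006]), (262, [0.7967, 0.3749, -0.0016]), (270, [0.576, 0.277, 0.3579]), (285, [0.5768, 0.2742, 0.3669]), (300, [0.5822, 0.2734, 0.3688]), (320, [0.5897, 0.2723, 0.3711])]
[ 0.52045036 -0.13885442  0.2259181 ] 0.0003338158867560376
```

The depth image shows the real fingertips about 41 mm above the reported TCP, so the first grasp closed above the roll. I'll retry lower with that offset.

```bash

python3 -m handwheel '{"commands":[{"translation":[0,0,0.03],"dr":[0,0,0]},{"translation":[0,0,0.03],"dr":[0,0,0]},{"translation":[0,0,0.03],"dr":[0,0,0]},{"translation":[0,0,0.025],"dr":[0,0,0]},{"translation":[0,0,0.015],"dr":[0,0,0]}]}' 0.4 
python3 -m handwheel '{"commands":[{"translation":[0,0,0.015],"dr":[0,0,0]},{"translation":[0,0,0.015],"dr":[0,0,0]},{"translation":[0,0,0.01],"dr":[0,0,0]},{"translation":[0,0,0.006],"dr":[0,0,0]},{"translation":[0,0,0],"dr":[0,0,0]}]}' 
python3 -m handwheel '{"commands":[{"translation":[0,0,0],"dr":[0,0,0]},{"translation":[0,0,0],"dr":[0,0,0]},{"translation":[0,0,0],"dr":[0,0,0]},{"translation":[0,0,0],"dr":[0,0,0]},{"translation":[0,0,0],"dr":[0,0,0]}]}' 0 
python3 -m handwheel '{"commands":[{"translation":[0,0,-0.005],"dr":[0,0,0]},{"translation":[0,0,-0.010],"dr":[0,0,0]},{"translation":[0,0,-0.02],"dr":[0,0,0]},{"translation":[0,0,-0.02],"dr":[0,0,0]},{"translation":[0,0,-0.03],"dr":[0,0,0]}]}' 
python3 -m handwheel '{"commands":[{"translation":[0,0,-0.03],"dr":[0,0,0]},{"translation":[0,0,-0.01],"dr":[0,0,0]},{"translation":[0,0,-0.005],"dr":[0,0,0]},{"translation":[0,0,0],"dr":[0,0,0]}]}' 
python3 go.py .5366 .3053 .182 -.128
python3 -c "
from h import *
cloud('wrist','h15')"
```

```text
t: 7.18
eef_pos: [0.5181, -0.1381, 0.0909]
orientation: [-0.237, -3.127, -0.002]
ft_force: [0.2, 0.2, -0.0]
width: 0.0341
grasp_force: 0.0
t: 7.6
eef_pos: [0.5194, -0.1385, 0.0479]
orientation: [-0.237, -3.13, -0.001]
ft_force: [0.6, 0.6, -0.5]
width: 0.034
grasp_force: 0.0
t: 8.02
eef_pos: [0.5206, -0.1389, 0.0502]
orientation: [0.237, 3.132, -0.0]
ft_force: [0.3, -1.0, 3.2]
width: 0.0142
grasp_force: 58.7
t: 8.43
eef_pos: [0.5195, -0.1385, 0.135]
orientation: [-0.237, -3.13, -0.001]
ft_force: [-0.2, 0.7, -1.1]
width: 0.0142
grasp_force: 58.4
t: 8.77
eef_pos: [0.5205, -0.1388, 0.1806]
orientation: [0.237, 3.131, -0.001]
ft_force: [-1.3, -0.0, -1.0]
width: 0.0139
grasp_force: 58.4
t 8.77 pos [ 0.5205 -0.1388  0.1806] shift [ 0.0509  0.4415 -0.0016] yaw -0.1509 dr [-1.31] tilt [-0.08 -0.01] w 0.0139 F [-1.3 -0.  -1. ] grip 58.4 q [-0.33  1.28 -1.75]
```

View pics/h15.png

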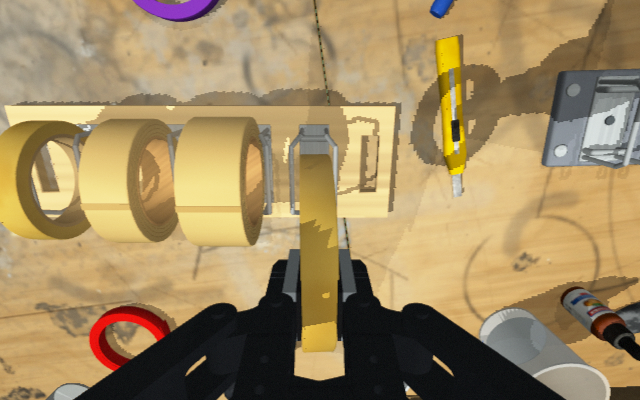

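```bash

python3 -m handwheel '{"commands":[{"translation":[0.002,0.01,0],"dr":[0,0,-0.3]},{"translation":[0.003,0.02,0],"dr":[0,0,-0.3]},{"translation":[0.003,0.03,0],"dr":[0,0,-0.3]},{"translation":[0.004,0.035,0],"dr":[0,0,-0.4]},{"translation":[0.004,0.035,0],"dr":[0,0,0]}]}' >/dev/null
python3 -m handwheel '{"commands":[{"translation":[0.004,0.035,0],"dr":[0,0,0]},{"translation":[0.004,0.035,0],"dr":[0,0,0]},{"translation":[0.004,0.035,0],"dr":[0,0,0]},{"translation":[0.004,0.035,0],"dr":[0,0,0]},{"translation":[0.004,0.035,0],"dr":[0,0,0]}]}' >/dev/null
python3 -m handwheel '{"commands":[{"translation":[0.004,0.035,0],"dr":[0,0,0]},{"translation":[0.004,0.035,0],"dr":[0,0,0]},{"translation":[0.003,0.03,0],"dr":[0,0,0]},{"translation":[0.002,0.025,0],"dr":[0,0,0]},{"translation":[0.001,0.01,0],"dr":[0,0,0]}]}' >/dev/null
python3 -m handwheel '{"commands":[{"translation":[0,0,0],"dr":[0,0,0]},{"translation":[0,0,0],"dr":[0,0,0]},{"translation":[0,0,0],"dr":[0,0,0]}]}' 
python3 go.py .5366 .3053 .110 -.128
```

```text
t: 10.32
eef_pos: [0.5281, 0.303, 0.1792]
orientation: [-0.202, -3.134, 0.001]
ft_force: [1.3, 0.8, -1.5]
width: 0.0138
grasp_force: 58.5
t 10.32 pos [0.5281 0.303  0.1792] shift [-0.0082  0.0035  0.0692] yaw -0.1289 dr [-0.05] tilt [ 0.05 -0.04] w 0.0138 F [ 1.3  0.8 -1.5] grip 58.5 q [ 0.46  1.34 -0.98]
```

```bash

python3 -m handwheel '{"commands":[{"translation":[-0.004,0.0018,0.01],"dr":[0,0,0]},{"translation":[-0.004,0.0017,0.02],"dr":[0,0,0]},{"translation":[0,0,0.015],"dr":[0,0,0]},{"translation":[0,0,0.005],"dr":[0,0,0]},{"translation":[0,0,0],"dr":[0,0,0]}]}' >/dev/null
python3 go.py .5366 .3053 .051 -.128
python3 -c "
from h import *
cloud('wrist','p15')"
```

```text
t 10.73 pos [0.5363 0.3054 0.1279] shift [-0.0005  0.0001  0.0769] yaw -0.1292 dr [-0.07] tilt [ 0.13 -0.09] w 0.0141 F [-0.7 -0.6 -1.3] grip 58.5 q [ 0.46  1.25 -0.98]
```

View pics/p15.png

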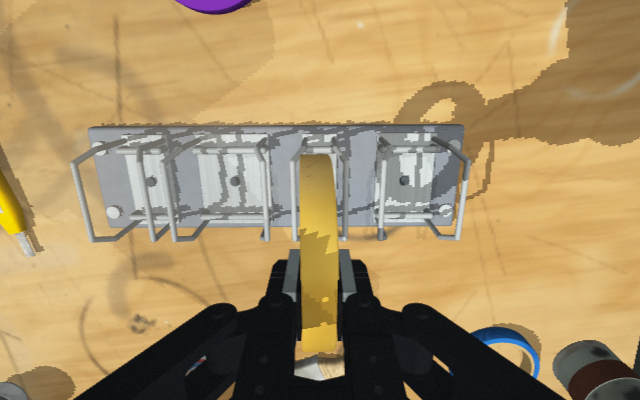

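The roll at col 318 sits over the third bracket, whose hoops are at 297 and 345. Lowering it.

```bash

python3 -m handwheel '{"commands":[{"translation":[0,0,0.01],"dr":[0,0,0]},{"translation":[0,0,0.015],"dr":[0,0,0]},{"translation":[0,0,0.015],"dr":[0,0,0]},{"translation":[0,0,0.01],"dr":[0,0,0]},{"translation":[0,0,0.008],"dr":[0,0,0]}]}' 
python3 -m handwheel '{"commands":[{"translation":[0,0,0.006],"dr":[0,0,0]},{"translation":[0,0,0.005],"dr":[0,0,0]},{"translation":[0,0,0.003],"dr":[0,0,0]},{"translation":[0,0,0.002],"dr":[0,0,0]},{"translation":[0,0,0],"dr":[0,0,0]}]}' 
python3 go.py .5366 .3053 .051 -.128
```

```text
t: 11.2
eef_pos: [0.5366, 0.3063, 0.0709]
orientation: [-0.201, -3.135, 0.0]
ft_force: [-0.0, -0.0, -1.1]
width: 0.0142
grasp_force: 58.5
t: 11.62
eef_pos: [0.5367, 0.3064, 0.0556]
orientation: [0.201, 3.135, 0.0]
ft_force: [-0.7, 0.4, -1.2]
width: 0.014
grasp_force: 58.4
t 11.62 pos [0.5367 0.3064 0.0556] shift [-0.0001 -0.0011  0.0046] yaw -0.1282 dr [-0.01] tilt [-0.  0.] w 0.014 F [-0.7  0.4 -1.2] grip 58.4 q [ 0.46  1.11 -0.98]
```

```bash

python3 -m handwheel '{"commands":[{"translation":[0,-0.0005,0.0015],"dr":[0,0,0]},{"translation":[0,-0.0005,0.0015],"dr":[0,0,0]},{"translation":[0,0,0.001],"dr":[0,0,0]},{"translation":[0,0,0],"dr":[0,0,0]},{"translation":[0,0,0],"dr":[0,0,0]}]}' 
```

```text
t: 12.03
eef_pos: [0.5366, 0.3056, 0.0518]
orientation: [0.201, 3.135, 0.001]
ft_force: [0.8, 3.1, -0.4]
width: 0.0143
grasp_force: 58.3
```

```bash

python3 -m handwheel '{"commands":[{"translation":[0,0,0],"dr":[0,0,0]},{"translation":[0,0,0],"dr":[0,0,0]},{"translation":[0,0,0],"dr":[0,0,0]},{"translation":[0,0,0],"dr":[0,0,0]},{"translation":[0,0,-0.005],"dr":[0,0,0]}]}' 0.4
python3 -m handwheel '{"commands":[{"translation":[0,0,-0.02],"dr":[0,0,0]},{"translation":[0,0,-0.03],"dr":[0,0,0]},{"translation":[0,0,-0.03],"dr":[0,0,0]},{"translation":[0,0,-0.03],"dr":[0,0,0]},{"translation":[0,0,-0.01],"dr":[0,0,0]}]}' 
python3 - <<'E'
from h import *
im,d,P=cloud("wrist","c15")
rolls(P,im,-.128,np.array([.5314,.2685]))
E
python3 go.py .5081 -.219 .181 -.153
```

```text
t: 12.45
eef_pos: [0.536, 0.3051, 0.0559]
orientation: [-0.201, -3.134, 0.001]
ft_force: [-0.3, -0.4, 0.3]
width: 0.034
grasp_force: 0.0
t: 12.87
eef_pos: [0.5377, 0.306, 0.1821]
orientation: [0.201, 3.13, 0.005]
ft_force: [-0.2, 0.5, 1.7]
width: 0.0344
grasp_force: 0.0
c [0.5371 0.3074] w 0.0145 zc,r [0.0681 0.0499] ztop 0.1186 px [ 309  131   22  103 2012]
t 12.92 pos [0.5378 0.3061 0.1821] shift [-0.0377 -0.5245 -0.0007] yaw -0.1283 dr [1.41] tilt [-0.33  0.22] w 0.034 F [0.1 0.7 2.1] grip 0.0 q [ 0.46  1.34 -0.98]
```

```bash

python3 -m handwheel '{"commands":[{"translation":[-0.0027,-0.0375,0],"dr":[0,0,0]},{"translation":[-0.0027,-0.0375,0],"dr":[0,0,0]},{"translation":[-0.0027,-0.0375,0],"dr":[0,0,0]},{"translation":[-0.0027,-0.0375,0],"dr":[0,0,0]},{"translation":[-0.0027,-0.0375,0],"dr":[0,0,0]}]}' 0.8 >/dev/null
python3 -m handwheel '{"commands":[{"translation":[-0.0027,-0.0375,0],"dr":[0,0,0]},{"translation":[-0.0027,-0.0375,0],"dr":[0,0,0]},{"translation":[-0.0027,-0.0375,0],"dr":[0,0,0]},{"translation":[-0.0027,-0.0375,0],"dr":[0,0,0]},{"translation":[-0.0027,-0.0375,0],"dr":[0,0,0]}]}' >/dev/null
python3 -m handwheel '{"commands":[{"translation":[-0.0027,-0.0375,0],"dr":[0,0,0]},{"translation":[-0.0027,-0.0375,0],"dr":[0,0,0]},{"translation":[-0.0027,-0.0375,0],"dr":[0,0,0]},{"translation":[-0.0027,-0.0375,0],"dr":[0,0,0]},{"translation":[0,0,0],"dr":[0,0,1.4]}]}' >/dev/null
python3 -m handwheel '{"commands":[{"translation":[0,0,0],"dr":[0,0,0]},{"translation":[0,0,0],"dr":[0,0,0]},{"translation":[0,0,0],"dr":[0,0,0]}]}' >/dev/null
python3 go.py .5081 -.219 .06 -.153
python3 - <<'E'
from h import *
im,d,P=cloud("wrist","c48")
rolls(P,im,-.153,np.array([.5025,-.26]))
E
```

```text
t 14.42 pos [ 0.5069 -0.219   0.1764] shift [-0.0013  0.0002  0.1164] yaw -0.151 dr [0.11] tilt [0.03 0.02] w 0.0686 F [-0.1  1.  -0.6] grip 0.0 q [-0.47  1.29 -1.89]
c [ 0.5081 -0.2189] w 0.0458 zc,r [0.0749 0.0556] ztop 0.1313 px [ 286  123   68  127 8204]
c [ 0.4965 -0.2944] w 0.0344 zc,r [0.0727 0.0536] ztop 0.1271 px [ 188  127   64  120 6334]
c [ 0.4845 -0.3712] w 0.0234 zc,r [0.0711 0.0514] ztop 0.1234 px [  91  130   65  114 4766]
```

```bash

python3 -m handwheel '{"commands":[{"translation":[-0.0013,0,0.02],"dr":[0,0,0]},{"translation":[0,0,0.03],"dr":[0,0,0]},{"translation":[0,0,0.03],"dr":[0,0,0]},{"translation":[0,0,0.022],"dr":[0,0,0]},{"translation":[0,0,0.014],"dr":[0,0,0]}]}' 
python3 -m handwheel '{"commands":[{"translation":[0,0,0],"dr":[0,0,0]},{"translation":[0,0,0],"dr":[0,0,0]},{"translation":[0,0,0],"dr":[0,0,0]},{"translation":[0,0,0],"dr":[0,0,0]},{"translation":[0,0,0],"dr":[0,0,0]}]}' 0
python3 -m handwheel '{"commands":[{"translation":[0,0,-0.005],"dr":[0,0,0]},{"translation":[0,0,-0.010],"dr":[0,0,0]},{"translation":[0,0,-0.02],"dr":[0,0,0]},{"translation":[0,0,-0.02],"dr":[0,0,0]},{"translation":[0,0,-0.03],"dr":[0,0,0]}]}' 
python3 -m handwheel '{"commands":[{"translation":[0,0,-0.03],"dr":[0,0,0]},{"translation":[0,0,-0.01],"dr":[0,0,0]},{"translation":[0,0,-0.005],"dr":[0,0,0]},{"translation":[0,0,0],"dr":[0,0,0]}]}' 
python3 go.py .5270 .2301 .190 -.128
```

```text
t: 14.88
eef_pos: [0.5074, -0.2187, 0.0582]
orientation: [-0.236, -3.13, -0.002]
ft_force: [0.0, 0.4, -0.3]
width: 0.0683
grasp_force: 0.0
t: 15.3
eef_pos: [0.5089, -0.2205, 0.0622]
orientation: [0.239, 3.13, -0.001]
ft_force: [-0.3, 0.4, 6.4]
width: 0.0235
grasp_force: 58.6
t: 15.72
eef_pos: [0.5071, -0.2199, 0.1457]
orientation: [-0.24, -3.13, -0.002]
ft_force: [-0.3, -0.4, -3.2]
width: 0.0244
grasp_force: 59.1
t: 16.05
eef_pos: [0.5081, -0.2203, 0.191]
orientation: [0.24, 3.132, -0.0]
ft_force: [0.6, 0.4, -3.6]
width: 0.0238
grasp_force: 59.2
t 16.05 pos [ 0.5081 -0.2203  0.191 ] shift [0.0498 0.4481 0.0008] yaw -0.1528 dr [-1.42] tilt [-0.04 -0.01] w 0.0238 F [ 0.6  0.4 -3.6] grip 59.2 q [-0.48  1.32 -1.89]
```

```bash
python3 -c "
from h import *
cloud('wrist','h48')"
```

```text
(no output)
```

View pics/h48.png

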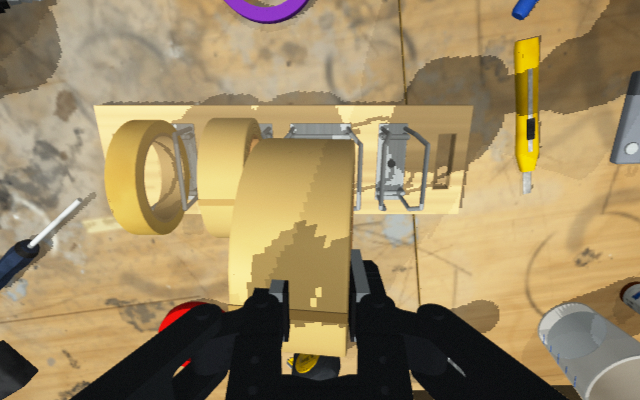

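```bash
python3 - <<'E'
from h import *
z=np.load("h48.npz");P=unp(z["d"],z);c=z
s=state();M=R.from_rotvec(s["orientation"]).as_matrix()
T=(P-s["eef_pos"])@M   # tool coords
for v in (200,250,270,290,310,325,340):
    print(v,[(u,(T[v,u]*1000).round().tolist()) for u in (236,250,264,274,280,286,292,310,330,345,352,358,366)])
cv2.imwrite("pics/h48c.png",cv2.resize(z["im"][230:370,210:400],None,fx=4,fy=4,interpolation=cv2.INTER_CUBIC))
E
```

```text
200 [(236, [38.0, -34.0, -50.0]), (250, [38.0, -28.0, -51.0]), (264, [38.0, -22.0, -51.0]), (274, [39.0, -18.0, -52.0]), (280, [39.0, -16.0, -52.0]), (286, [39.0, -13.0, -52.0]), (292, [39.0, -11.0, -53.0]), (310, [39.0, -4.0, -53.0]), (330, [40.0, 4.0, -55.0]), (345, [40.0, 10.0, -55.0]), (352, [33.0, 15.0, -36.0]), (358, [-22.0, 36.0, 117.0]), (366, [-44.0, 53.0, 179.0])]
250 [(236, [21.0, -33.0, -61.0]), (250, [22.0, -27.0, -63.0]), (264, [22.0, -22.0, -63.0]), (274, [22.0, -18.0, -63.0]), (280, [23.0, -15.0, -65.0]), (286, [22.0, -13.0, -64.0]), (292, [22.0, -11.0, -63.0]), (310, [23.0, -4.0, -65.0]), (330, [23.0, 4.0, -65.0]), (345, [24.0, 10.0, -66.0]), (352, [11.0, 15.0, -43.0]), (358, [11.0, 18.0, -43.0]), (366, [-113.0, 57.0, 190.0])]
270 [(236, [14.0, -33.0, -65.0]), (250, [14.0, -27.0, -65.0]), (264, [15.0, -21.0, -66.0]), (274, [15.0, -18.0, -66.0]), (280, [14.0, -15.0, -65.0]), (286, [16.0, -13.0, -67.0]), (292, [16.0, -10.0, -68.0]), (310, [16.0, -4.0, -67.0]), (330, [16.0, 4.0, -68.0]), (345, [16.0, 10.0, -67.0]), (352, [11.0, 13.0, -60.0]), (358, [11.0, 16.0, -59.0]),
[... 823 characters left out ...]
), (264, [12.0, -17.0, -93.0]), (274, [12.0, -14.0, -94.0]), (280, [4.0, -14.0, -83.0]), (286, [-3.0, -13.0, -75.0]), (292, [-10.0, -11.0, -67.0]), (310, [-10.0, -4.0, -67.0]), (330, [-7.0, 4.0, -70.0]), (345, [-8.0, 10.0, -69.0]), (352, [-4.0, 12.0, -75.0]), (358, [3.0, 14.0, -83.0]), (366, [11.0, 15.0, -93.0])]
340 [(236, [17.0, -23.0, -106.0]), (250, [18.0, -19.0, -107.0]), (264, [17.0, -15.0, -106.0]), (274, [17.0, -12.0, -106.0]), (280, [-2.0, -14.0, -84.0]), (286, [-11.0, -13.0, -75.0]), (292, [-20.0, -12.0, -65.0]), (310, [-20.0, -4.0, -65.0]), (330, [-17.0, 4.0, -67.0]), (345, [-18.0, 11.0, -66.0]), (352, [-11.0, 13.0, -75.0]), (358, [-2.0, 14.0, -85.0]), (366, [18.0, 13.0, -106.0])]
```

View pics/h48c.png

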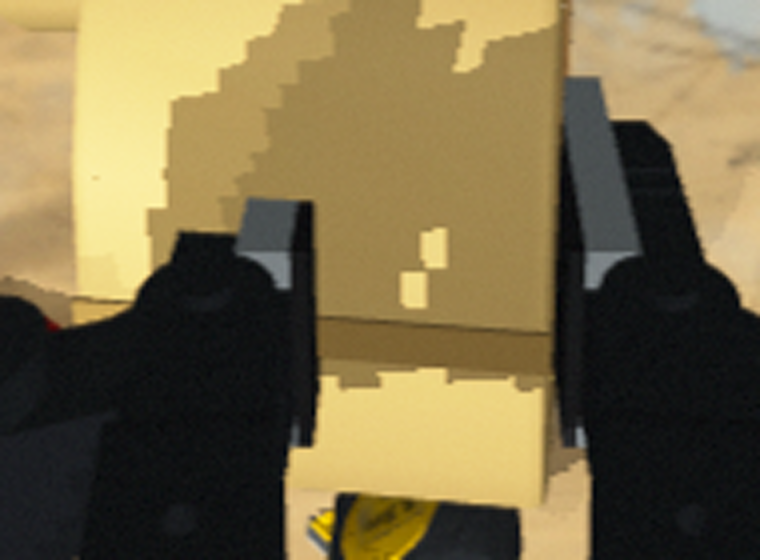

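```bash
cat >> h.py <<'E'
def cyl(name,r,ylo,yhi,s=None):
    z=np.load(name+".npz");P=unp(z["d"],z);s=s or state();M=R.from_rotvec(s["orientation"]).as_matrix()
    T=(P-s["eef_pos"])@M;hsv=cv2.cvtColor(z["im"],cv2.COLOR_BGR2HSV)
    m=(T[...,2]<-5)&(T[...,2]>-85)&(T[...,1]>ylo)&(T[...,1]<yhi)&(abs(T[...,0])<.07)&(hsv[...,1]>60)&(hsv[...,0]>10)&(hsv[...,0]<32)
    m=(T[...,2]<-.005)&(T[...,2]>-.085)&(T[...,1]>ylo)&(T[...,1]<yhi)&(abs(T[...,0])<.07)&(hsv[...,1]>60)&(hsv[...,0]>10)&(hsv[...,0]<32)
    q=T[m];ym=(ylo+yhi)/2
    f=least_squares(lambda p:np.hypot(q[:,0]-p[0]-p[2]*(q[:,1]-ym),q[:,2]-p[1]-p[3]*(q[:,1]-ym))-r,[0,-.01,0,0],loss="soft_l1",f_scale=.001).x
    print("n",len(q),"centre x,z mm",(f[:2]*1000).round(1),"yaw,tilt rad",f[2:].round(3))
    for a in(.05,.04,.03,.02):
        k=m&(abs(T[...,0]-a)<.003)
        k=(T[...,2]<-.005)&(T[...,2]>-.085)&(abs(T[...,0]-a)<.003)&(abs(T[...,1])<.06)&(hsv[...,1]>60)&(np.hypot(T[...,0]-f[0],T[...,2]-f[1])>r-.003)
        if k.sum()>5: print("x",a,"y range mm",(np.percentile(T[...,1][k],[1,99])*1000).round(1))
E
python3 - <<'E'
from h import *
cyl("h48",.056,-.031,.010)
E
```

```text
n 18780 centre x,z mm [  0.2 -12.5] yaw,tilt rad [ 0.001 -0.114]
x 0.05 y range mm [-32.4  14. ]
x 0.04 y range mm [-34.   12.2]
x 0.03 y range mm [-34.7  11.4]
x 0.02 y range mm [-34.7  10.6]
```

The wide roll is gripped lopsided: the roll leans 0.114 rad and the left pad has sunk into the rim. I'll carry it over, take out the lean by tilting the tool, and seat it.

```bash

python3 -m handwheel '{"commands":[{"translation":[0.002,0.01,0],"dr":[0,0,-0.3]},{"translation":[0.003,0.02,0],"dr":[0,0,-0.3]},{"translation":[0.003,0.03,0],"dr":[0,0,-0.3]},{"translation":[0.003,0.035,0],"dr":[0,0,-0.4]},{"translation":[0.003,0.035,0],"dr":[0,0,0]}]}' >/dev/null
python3 -m handwheel '{"commands":[{"translation":[0.003,0.035,0],"dr":[0,0,0]},{"translation":[0.003,0.035,0],"dr":[0,0,0]},{"translation":[0.003,0.035,0],"dr":[0,0,0]},{"translation":[0.003,0.035,0],"dr":[0,0,0]},{"translation":[0.003,0.035,0],"dr":[0,0,0]}]}' >/dev/null
python3 -m handwheel '{"commands":[{"translation":[0.003,0.035,0],"dr":[0,0,0]},{"translation":[0.003,0.035,0],"dr":[0,0,0]},{"translation":[0.003,0.03,0],"dr":[0,0,0]},{"translation":[0.002,0.025,0],"dr":[0,0,0]},{"translation":[0.001,0.01,0],"dr":[0,0,0]}]}' >/dev/null
python3 -m handwheel '{"commands":[{"translation":[0,0,0],"dr":[2,0,0]},{"translation":[0,0,0],"dr":[2.5,0,0]},{"translation":[0,0,0],"dr":[2,0,0]},{"translation":[0,0,0],"dr":[0,0,0]},{"translation":[0,0,0],"dr":[0,0,0]}]}' 
python3 go.py .5276 .2345 .110 -.128
python3 - <<'E'
from h import *
im,d,P=cloud("wrist","p48")
cyl("p48",.056,-.031,.010)
E
```

```text
t: 17.77
eef_pos: [0.5252, 0.2214, 0.1895]
orientation: [-0.202, -3.121, 0.177]
ft_force: [-0.4, -0.3, -2.5]
width: 0.0243
grasp_force: 60.1
t 17.77 pos [0.5252 0.2214 0.1895] shift [-0.0009  0.0222  0.0775] yaw -0.1292 dr [-0.07] tilt [ 0.1  -6.48] w 0.0243 F [-0.4 -0.3 -2.5] grip 60.1 q [ 0.38  1.39 -1.04]
n 18680 centre x,z mm [  0.7 -10.9] yaw,tilt rad [ 0.002 -0.113]
x 0.05 y range mm [-31.8  14.3]
x 0.04 y range mm [-33.6  12.7]
x 0.03 y range mm [-34.3  11.8]
x 0.02 y range mm [-34.2  11. ]
```

View pics/p48.png

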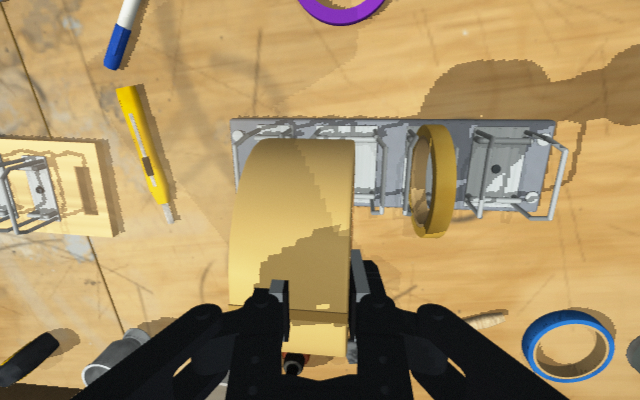

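```bash

python3 -m handwheel '{"commands":[{"translation":[-0.0005,0.0066,-0.0008],"dr":[0,0,0]},{"translation":[-0.0005,0.0066,-0.0008],"dr":[0,0,0]},{"translation":[0,0.0011,0.01],"dr":[0,0,0]},{"translation":[0,0.0017,0.015],"dr":[0,0,0]},{"translation":[0,0.0023,0.02],"dr":[0,0,0]}]}' >/dev/null
python3 -m handwheel '{"commands":[{"translation":[0,0.0011,0.01],"dr":[0,0,0]},{"translation":[0,0.0006,0.005],"dr":[0,0,0]},{"translation":[0,0,0],"dr":[0,0,0]}]}' 
python3 go.py .5276 .2345 .061 -.128
python3 - <<'E'
from h import *
im,d,P=cloud("wrist","q48")
o=rolls(P,im,-.128,np.array([.5314,.2685]),zmin=.115)
m=(im[...,0]>0)
ex=np.array([.9918,-.1276]);ey=np.array([.1276,.9918]);q=P[...,:2]-np.array([.5314,.2685]);a=q@ey;b=q@ex
m=(P[...,2]>.1)&(P[...,2]<.19)&(abs(b+.04)<.004)
print("a range at b=-40mm",np.percentile(a[m],[1,50,99]).round(4),"want centre -.0387")
E
```

```text
t: 18.48
eef_pos: [0.528, 0.2342, 0.1292]
orientation: [-0.203, -3.121, 0.178]
ft_force: [-0.5, -0.6, -2.6]
width: 0.0237
grasp_force: 60.1
t 18.48 pos [0.528  0.2342 0.1292] shift [0.0003 0.0081 0.0677] yaw -0.1299 dr [-0.11] tilt [ 0.1  -6.53] w 0.0237 F [-0.5 -0.6 -2.6] grip 60.1 q [ 0.4   1.28 -1.01]
c [0.5245 0.2304] w 0.0459 zc,r [0.1416 0.0535] ztop 0.1597 px [ 250  138  105   46 1616]
c [0.5368 0.3073] w 0.0145 zc,r [0.0609 0.057 ] ztop 0.119 px [ 429  198   32   59 1388]
a range at b=-40mm [-0.0626 -0.0377  0.04  ] want centre -.0387
```

```bash

python3 -m handwheel '{"commands":[{"translation":[0,0.0011,0.01],"dr":[0,0,0]},{"translation":[0,0.0017,0.015],"dr":[0,0,0]},{"translation":[0,0.0017,0.015],"dr":[0,0,0]},{"translation":[0,0.0011,0.01],"dr":[0,0,0]},{"translation":[0,0.0006,0.005],"dr":[0,0,0]}]}' 
python3 -m handwheel '{"commands":[{"translation":[0,0.0003,0.003],"dr":[0,0,0]},{"translation":[0,0.0003,0.003],"dr":[0,0,0]},{"translation":[0,0.0002,0.002],"dr":[0,0,0]},{"translation":[0,0,0],"dr":[0,0,0]},{"translation":[0,0,0],"dr":[0,0,0]}]}' 
python3 go.py .5276 .2345 .061 -.128
```

```text
t: 18.95
eef_pos: [0.5281, 0.2341, 0.0738]
orientation: [-0.203, -3.121, 0.178]
ft_force: [0.7, 0.7, -3.1]
width: 0.0237
grasp_force: 60.1
t: 19.37
eef_pos: [0.5286, 0.2342, 0.0674]
orientation: [-0.203, -3.123, 0.177]
ft_force: [-0.1, 0.5, -2.9]
width: 0.0237
grasp_force: 60.1
t 19.37 pos [0.5286 0.2342 0.0674] shift [0.001  0.0009 0.0064] yaw -0.1301 dr [-0.12] tilt [-0.03 -6.47] w 0.0237 F [-0.1  0.5 -2.9] grip 60.1 q [ 0.4   1.16 -0.99]
```

```bash

python3 -m handwheel '{"commands":[{"translation":[0.0005,0.0005,0.002],"dr":[0,0,0]},{"translation":[0.0005,0.0003,0.002],"dr":[0,0,0]},{"translation":[0,0.0001,0.001],"dr":[0,0,0]},{"translation":[0,0.0001,0.001],"dr":[0,0,0]},{"translation":[0,0,0],"dr":[0,0,0]}]}' 
python3 -m handwheel '{"commands":[{"translation":[0,0,0],"dr":[0,0,0]},{"translation":[0,0,0],"dr":[0,0,0]}]}' 0.35
python3 -m handwheel '{"commands":[{"translation":[0,0,0],"dr":[0,0,0]},{"translation":[0,0,0],"dr":[0,0,0]}]}' 0.5
python3 -m handwheel '{"commands":[{"translation":[0,0,0],"dr":[0,0,0]},{"translation":[0,0,0],"dr":[0,0,0]},{"translation":[0,0,0],"dr":[0,0,0]}]}' 0.8
python3 - <<'E'
from h import *
im,d,P=cloud("wrist","r48")
o=rolls(P,im,-.128,np.array([.5314,.2685]),zmin=.1)
E
```

```text
t: 19.78
eef_pos: [0.5289, 0.2348, 0.0627]
orientation: [-0.204, -3.127, 0.176]
ft_force: [1.4, -1.2, 10.3]
width: 0.0241
grasp_force: 59.7
t: 19.95
eef_pos: [0.5276, 0.2347, 0.0612]
orientation: [-0.203, -3.123, 0.177]
ft_force: [0.3, -0.0, -0.5]
width: 0.0298
grasp_force: 0.0
t: 20.12
eef_pos: [0.5273, 0.2346, 0.0608]
orientation: [-0.203, -3.122, 0.177]
ft_force: [-0.2, -0.9, -1.0]
width: 0.0429
grasp_force: 0.0
t: 20.37
eef_pos: [0.5274, 0.2346, 0.0609]
orientation: [-0.203, -3.122, 0.177]
ft_force: [0.3, 0.4, 1.4]
width: 0.0682
grasp_force: 0.0
c [0.5275 0.231 ] w 0.0449 zc,r [0.0749 0.0557] ztop 0.1312 px [  229   165   127   197 22286]
c [0.5367 0.3072] w 0.0149 zc,r [0.0681 0.0497] ztop 0.119 px [ 452  196   62  133 5729]
c [-32.7423   4.5589] w 0.001 zc,r [-0.704  33.5698] ztop 0.1332 px [392 266  19  81 111]
```

View pics/r48.png

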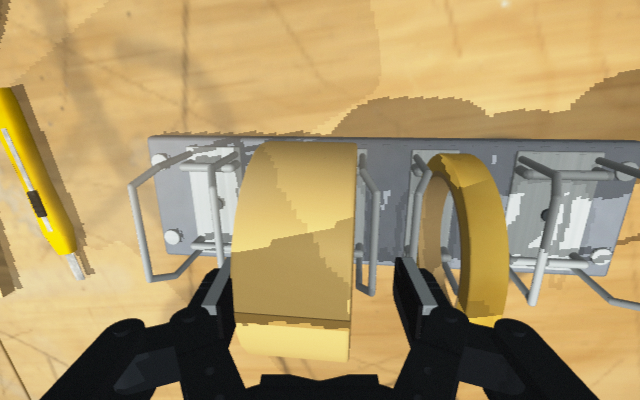

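```bash

python3 -m handwheel '{"commands":[{"translation":[0,-0.0023,-0.02],"dr":[0,0,0]},{"translation":[0,-0.0034,-0.03],"dr":[0,0,0]},{"translation":[0,-0.0034,-0.03],"dr":[0,0,0]},{"translation":[0,-0.0034,-0.03],"dr":[0,0,0]},{"translation":[0,-0.0011,-0.01],"dr":[0,0,0]}]}' >/dev/null
python3 -m handwheel '{"commands":[{"translation":[0,0,0],"dr":[-3.25,0,0]},{"translation":[0,0,0],"dr":[-3.25,0,0]},{"translation":[0,0,0],"dr":[0,0,0]},{"translation":[0,0,0],"dr":[0,0,0]}]}' 0.68 
python3 go.py .4964 -.2948 .181 -.153
```

```text
t: 21.17
eef_pos: [0.5274, 0.234, 0.1816]
orientation: [-0.206, -3.135, 0.003]
ft_force: [0.0, 0.8, -0.5]
width: 0.058
grasp_force: 0.0
t 21.17 pos [0.5274 0.234  0.1816] shift [-0.0384 -0.5283  0.0015] yaw -0.1311 dr [1.26] tilt [ 0.01 -0.09] w 0.058 F [ 0.   0.8 -0.5] grip 0.0 q [ 0.35  1.32 -1.08]
```

```bash

python3 -m handwheel '{"commands":[{"translation":[-0.0027,-0.0377,0],"dr":[0,0,0]},{"translation":[-0.0027,-0.0377,0],"dr":[0,0,0]},{"translation":[-0.0027,-0.0377,0],"dr":[0,0,0]},{"translation":[-0.0027,-0.0377,0],"dr":[0,0,0]},{"translation":[-0.0027,-0.0377,0],"dr":[0,0,0]}]}' >/dev/null
python3 -m handwheel '{"commands":[{"translation":[-0.0027,-0.0377,0],"dr":[0,0,0]},{"translation":[-0.0027,-0.0377,0],"dr":[0,0,0]},{"translation":[-0.0027,-0.0377,0],"dr":[0,0,0]},{"translation":[-0.0027,-0.0377,0],"dr":[0,0,0]},{"translation":[-0.0027,-0.0377,0],"dr":[0,0,0]}]}' >/dev/null
python3 -m handwheel '{"commands":[{"translation":[-0.0027,-0.0377,0],"dr":[0,0,0]},{"translation":[-0.0027,-0.0377,0],"dr":[0,0,0]},{"translation":[-0.0027,-0.0377,0],"dr":[0,0,0]},{"translation":[-0.0027,-0.0377,0],"dr":[0,0,0]},{"translation":[0,0,0],"dr":[0,0,1.26]}]}' >/dev/null
python3 -m handwheel '{"commands":[{"translation":[0,0,0],"dr":[0,0,0]},{"translation":[0,0,0],"dr":[0,0,0]},{"translation":[0,0,0],"dr":[0,0,0]}]}' >/dev/null
python3 go.py .4964 -.2948 .061 -.153
```

```text
t 22.67 pos [ 0.4968 -0.2924  0.1816] shift [-0.     -0.0024  0.1206] yaw -0.1502 dr [0.16] tilt [ 0.05 -0.01] w 0.0582 F [ 0.2  0.3 -0.3] grip 0.0 q [-0.6   1.32 -2.02]
```

```bash

python3 -m handwheel '{"commands":[{"translation":[0,-0.0024,0.02],"dr":[0,0,0.1]},{"translation":[0,0,0.03],"dr":[0,0,0]},{"translation":[0,0,0.03],"dr":[0,0,0]},{"translation":[0,0,0.025],"dr":[0,0,0]},{"translation":[0,0,0.0155],"dr":[0,0,0]}]}' 
python3 -m handwheel '{"commands":[{"translation":[0,0,0],"dr":[0,0,0]},{"translation":[0,0,0],"dr":[0,0,0]},{"translation":[0,0,0],"dr":[0,0,0]}]}' 0.5
python3 -m handwheel '{"commands":[{"translation":[0,0,0],"dr":[0,0,0]},{"translation":[0,0,0],"dr":[0,0,0]},{"translation":[0,0,0],"dr":[0,0,0]}]}' 0.42
python3 -m handwheel '{"commands":[{"translation":[0,0,0],"dr":[0,0,0]},{"translation":[0,0,0],"dr":[0,0,0]},{"translation":[0,0,0],"dr":[0,0,0]}]}' 0.36
python3 go.py .4964 -.2948 .061 -.153
```

```text
t: 23.08
eef_pos: [0.4956, -0.294, 0.0586]
orientation: [-0.238, -3.13, -0.002]
ft_force: [0.3, -1.0, -0.2]
width: 0.0582
grasp_force: 0.0
t: 23.33
eef_pos: [0.497, -0.2958, 0.0627]
orientation: [0.239, 3.131, -0.002]
ft_force: [0.1, 0.2, 0.5]
width: 0.0429
grasp_force: 0.0
t: 23.58
eef_pos: [0.4965, -0.2961, 0.0621]
orientation: [0.241, 3.131, -0.001]
ft_force: [-0.5, 1.3, 0.4]
width: 0.0358
grasp_force: 0.2
t: 23.83
eef_pos: [0.4961, -0.296, 0.0613]
orientation: [0.241, 3.132, -0.0]
ft_force: [0.4, -0.2, -0.6]
width: 0.0308
grasp_force: 0.1
t 23.83 pos [ 0.4961 -0.296   0.0613] shift [-0.0001  0.0012  0.0003] yaw -0.1538 dr [-0.05] tilt [-0.01 -0.  ] w 0.0308 F [ 0.4 -0.2 -0.6] grip 0.1 q [-0.6   1.07 -2.02]
```

```bash
python3 - <<'E'
from h import *
im,d,P=cloud("wrist","k36")
rolls(P,im,-.153,np.array([.5025,-.26]))
s=state();M=R.from_rotvec(s["orientation"]).as_matrix();T=(P-s["eef_pos"])@M
for v in (240,255,265,275,290,310):
    print(v,[(u,(T[v,u]*1000).round().tolist()) for u in (250,258,264,270,276,282,300,340,346,352,358,364,370,376)])
cv2.imwrite("pics/k36c.png",cv2.resize(im[120:380,130:450],None,fx=2.3,fy=2.3,interpolation=cv2.INTER_CUBIC))
E
```

```text
c [ 0.4959 -0.299 ] w 0.033 zc,r [0.0724 0.0537] ztop 0.1271 px [  217   159   146   192 15635]
c [ 0.4848 -0.3711] w 0.0235 zc,r [0.0706 0.0519] ztop 0.1234 px [  101   164    85   179 11530]
240 [(250, [-29.0, -52.0, 51.0]), (258, [-28.0, -46.0, 49.0]), (264, [-29.0, -41.0, 50.0]), (270, [24.0, -20.0, -57.0]), (276, [25.0, -17.0, -58.0]), (282, [25.0, -15.0, -59.0]), (300, [25.0, -8.0, -59.0]), (340, [25.0, 8.0, -58.0]), (346, [25.0, 11.0, -60.0]), (352, [25.0, 13.0, -59.0]), (358, [-29.0, 29.0, 49.0]), (364, [-28.0, 34.0, 49.0]), (370, [-29.0, 38.0, 51.0]), (376, [2.0, 31.0, -13.0])]
255 [(250, [-41.0, -53.0, 49.0]), (258, [-41.0, -47.0, 50.0]), (264, [-41.0, -42.0, 50.0]), (270, [19.0, -20.0, -60.0]), (276, [20.0, -17.0, -61.0]), (282, [19.0, -15.0, -60.0]), (300, [20.0, -8.0, -61.0]), (340, [19.0, 8.0, -61.0]), (346, [20.0, 10.0, -62.0]), (352, [20.0, 13.0, -61.0]), (358, [12.0, 17.0, -47.0]), (364, [12.0, 20.0, -47.0]), (370, [-41.0, 39.0, 49.0]), (376, [-7.0, 31.0, -13.0])]
265 [(250, [-50.0, -53.0, 50.0]), (258, [8.0, -27.0, -49.0]), (264, [7.0, -25.0, -47.0]), (270, [15.0, -
[... 783 characters left out ...]
70, [12.0, -18.0, -73.0]), (276, [12.0, -16.0, -73.0]), (282, [5.0, -15.0, -63.0]), (300, [6.0, -8.0, -65.0]), (340, [6.0, 8.0, -64.0]), (346, [6.0, 11.0, -65.0]), (352, [6.0, 13.0, -64.0]), (358, [8.0, 15.0, -67.0]), (364, [12.0, 17.0, -73.0]), (370, [11.0, 19.0, -72.0]), (376, [11.0, 21.0, -72.0])]
310 [(250, [12.0, -23.0, -85.0]), (258, [12.0, -20.0, -85.0]), (264, [12.0, -18.0, -85.0]), (270, [7.0, -17.0, -79.0]), (276, [4.0, -16.0, -75.0]), (282, [-3.0, -15.0, -65.0]), (300, [-3.0, -8.0, -65.0]), (340, [-3.0, 8.0, -65.0]), (346, [-2.0, 11.0, -67.0]), (352, [-2.0, 13.0, -66.0]), (358, [-1.0, 15.0, -68.0]), (364, [4.0, 17.0, -75.0]), (370, [12.0, 17.0, -85.0]), (376, [14.0, 19.0, -87.0])]
```

View pics/k36c.png

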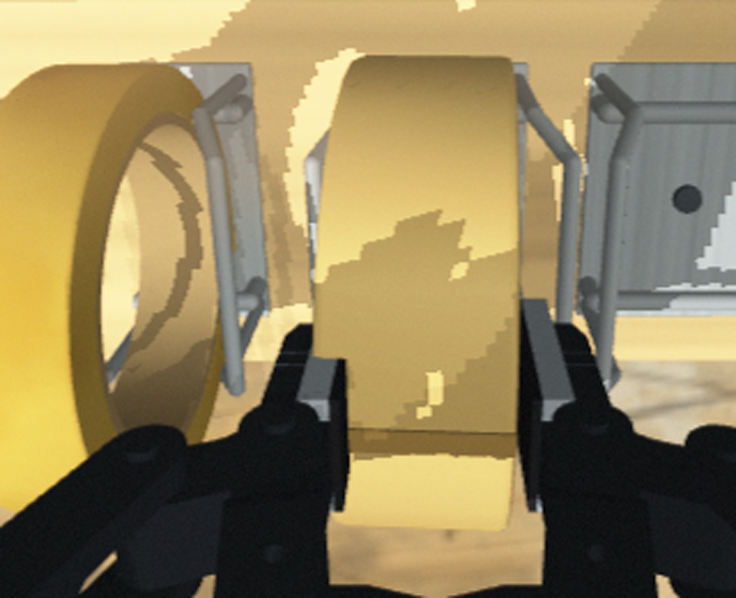

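The left pad sinks into the beige rolls' left side without contact force, while the right pad pushes. I'll open, shift the tool to +y and close again so the right pad doesn't tip the roll.

```bash

python3 -m handwheel '{"commands":[{"translation":[0,0,0],"dr":[0,0,0]},{"translation":[0,0,0],"dr":[0,0,0]},{"translation":[0,0,0],"dr":[0,0,0]},{"translation":[0,0.005,0],"dr":[0,0,0]},{"translation":[0,0,0],"dr":[0,0,0]}]}' 0.7
python3 -m handwheel '{"commands":[{"translation":[0,0,0],"dr":[0,0,0]},{"translation":[0,0,0],"dr":[0,0,0]},{"translation":[0,0,0],"dr":[0,0,0]}]}' 0.35
python3 -m handwheel '{"commands":[{"translation":[0,0,0],"dr":[0,0,0]},{"translation":[0,0,0],"dr":[0,0,0]},{"translation":[0,0,0],"dr":[0,0,0]}]}' 0.25
python3 -m handwheel '{"commands":[{"translation":[0,0,0],"dr":[0,0,0]},{"translation":[0,0,0],"dr":[0,0,0]},{"translation":[0,0,0],"dr":[0,0,0]}]}' 0.15
python3 - <<'E'
from h import *
im,d,P=cloud("wrist","l36")
rolls(P,im,-.153,np.array([.5025,-.26]))
cyl("l36",.054,-.024,.004)
E
```

```text
t: 24.3
eef_pos: [0.497, -0.2903, 0.0612]
orientation: [-0.241, -3.132, -0.0]
ft_force: [-0.5, -0.4, -0.8]
width: 0.0599
grasp_force: 0.0
t: 24.55
eef_pos: [0.4969, -0.291, 0.0612]
orientation: [0.241, 3.132, -0.0]
ft_force: [0.3, -0.2, 0.3]
width: 0.0299
grasp_force: 0.0
t: 24.8
eef_pos: [0.4969, -0.291, 0.0612]
orientation: [-0.241, -3.132, -0.0]
ft_force: [0.8, 0.1, 0.0]
width: 0.0216
grasp_force: 0.0
t: 25.05
eef_pos: [0.4969, -0.2913, 0.0613]
orientation: [0.241, 3.132, -0.001]
ft_force: [-1.1, -1.1, 2.1]
width: 0.0168
grasp_force: 58.1
c [ 0.496 -0.3  ] w 0.0342 zc,r [0.0722 0.054 ] ztop 0.1272 px [  233   159   110   192 13814]
c [ 0.4846 -0.371 ] w 0.0234 zc,r [0.0711 0.0514] ztop 0.1233 px [   89   164   109   180 12506]
n 11540 centre x,z mm [ -0.3 -10.7] yaw,tilt rad [ 0.003 -0.027]
x 0.05 y range mm [-25.5   9.3]
x 0.04 y range mm [-26.    8.7]
x 0.03 y range mm [-26.4   8.6]
x 0.02 y range mm [-26.4   8.3]
```

```bash

python3 -m handwheel '{"commands":[{"translation":[0,0,0],"dr":[0,0,0]},{"translation":[0,0,-0.005],"dr":[0,0,0]},{"translation":[0,0,-0.010],"dr":[0,0,0]},{"translation":[0,0,-0.02],"dr":[0,0,0]},{"translation":[0,0,-0.02],"dr":[0,0,0]}]}' 0
python3 -m handwheel '{"commands":[{"translation":[0,0,-0.03],"dr":[0,0,0]},{"translation":[0,0,-0.03],"dr":[0,0,0]},{"translation":[0,0,-0.012],"dr":[0,0,0]},{"translation":[0,0,-0.005],"dr":[0,0,0]},{"translation":[0,0,0],"dr":[0,0,0]}]}' 
python3 go.py .5472 .3876 .193 -.128
python3 - <<'E'
from h import *
im,d,P=cloud("wrist","h36")
cyl("h36",.054,-.024,.004)
E
```

```text
t: 25.52
eef_pos: [0.4966, -0.2907, 0.117]
orientation: [-0.241, -3.131, -0.001]
ft_force: [-0.1, 0.6, -1.3]
width: 0.0169
grasp_force: 58.1
t: 25.93
eef_pos: [0.497, -0.291, 0.1937]
orientation: [0.241, 3.131, -0.001]
ft_force: [-0.2, 0.6, -2.9]
width: 0.0165
grasp_force: 58.2
t 25.93 pos [ 0.497  -0.291   0.1937] shift [5.420e-02 6.783e-01 4.000e-04] yaw -0.1536 dr [-1.47] tilt [-0.05 -0.02] w 0.0165 F [-0.2  0.6 -2.9] grip 58.2 q [-0.59  1.34 -2.01]
n 11543 centre x,z mm [ -0.8 -12.1] yaw,tilt rad [ 0.002 -0.03 ]
x 0.05 y range mm [-25.5   9.2]
x 0.04 y range mm [-26.1   8.6]
x 0.03 y range mm [-26.5   8.7]
x 0.02 y range mm [-26.6   8.5]
```

```bash

python3 -m handwheel '{"commands":[{"translation":[0.0017,0.01,0],"dr":[0,0,-0.7]},{"translation":[0.0017,0.02,0],"dr":[0,0,-0.7]},{"translation":[0.0017,0.03,0],"dr":[0,0,0]},{"translation":[0.0017,0.035,0],"dr":[0,0,0]},{"translation":[0.0017,0.035,0],"dr":[0,0,0]}]}' >/dev/null
python3 -m handwheel '{"commands":[{"translation":[0.0017,0.035,0],"dr":[0,0,0]},{"translation":[0.0017,0.035,0],"dr":[0,0,0]},{"translation":[0.0017,0.035,0],"dr":[0,0,0]},{"translation":[0.0017,0.035,0],"dr":[0,0,0]},{"translation":[0.0017,0.035,0],"dr":[0,0,0]}]}' >/dev/null
python3 -m handwheel '{"commands":[{"translation":[0.0017,0.035,0],"dr":[0,0,0]},{"translation":[0.0017,0.035,0],"dr":[0,0,0]},{"translation":[0.0017,0.035,0],"dr":[0,0,0]},{"translation":[0.0017,0.035,0],"dr":[0,0,0]},{"translation":[0.0017,0.035,0],"dr":[0,0,0]}]}' >/dev/null
python3 -m handwheel '{"commands":[{"translation":[0.0017,0.035,0],"dr":[0,0,0]},{"translation":[0.0017,0.035,0],"dr":[0,0,0]},{"translation":[0.0017,0.035,0],"dr":[0,0,0]},{"translation":[0.0017,0.035,0],"dr":[0,0,0]},{"translation":[0.0017,0.03,0],"dr":[0,0,0]}]}' >/dev/null
python3 -m handwheel '{"commands":[{"translation":[0.0017,0.02,0],"dr":[0,0,0]},{"translation":[0.0017,0.008,0],"dr":[0,0,0]},{"translation":[0,0,0],"dr":[0.8,0,0]},{"translation":[0,0,0],"dr":[0.8,0,0]},{"translation":[0,0,0],"dr":[0,0,0]}]}' >/dev/null
python3 go.py .5472 .3876 .193 -.128
```

```text
t 28.07 pos [0.5476 0.3853 0.1927] shift [ 0.0007  0.0022 -0.0004] yaw -0.1296 dr [-0.09] tilt [ 0.04 -1.72] w 0.017 F [ 0.3 -0.6 -2.3] grip 58.2 q [ 0.57  1.46 -0.87]
```

```bash

python3 -m handwheel '{"commands":[{"translation":[0.0007,0.0011,0.005],"dr":[0,0,0]},{"translation":[0.0008,0.0011,0.015],"dr":[0,0,0]},{"translation":[0,0.0008,0.025],"dr":[0,0,0]},{"translation":[0,0.0007,0.02],"dr":[0,0,0]},{"translation":[0,0.0002,0.008],"dr":[0,0,0]}]}' >/dev/null
python3 -m handwheel '{"commands":[{"translation":[0,0,0],"dr":[0,0,0]},{"translation":[0,0,0],"dr":[0,0,0]}]}' 
python3 go.py .5466 .3876 .062 -.128
python3 - <<'E'
from h import *
im,d,P=cloud("wrist","p36")
o=rolls(P,im,-.128,np.array([.5314,.2685]),zmin=.10)
print("want .5463 .3804")
E
```

```text
t: 28.65
eef_pos: [0.5468, 0.3879, 0.1209]
orientation: [-0.204, -3.133, 0.043]
ft_force: [-0.2, -0.3, -1.5]
width: 0.0167
grasp_force: 58.1
t 28.65 pos [0.5468 0.3879 0.1209] shift [0.0002 0.0013 0.0589] yaw -0.1299 dr [-0.11] tilt [-0.02 -1.58] w 0.0167 F [-0.2 -0.3 -1.5] grip 58.1 q [ 0.57  1.32 -0.86]
c [0.527  0.2319] w 0.0455 zc,r [0.0757 0.0546] ztop 0.1312 px [    0   141   128   145 14173]
c [0.5464 0.3806] w 0.034 zc,r [0.1319 0.0541] ztop 0.1597 px [ 259  144   82   35 2473]
c [0.537  0.3079] w 0.0146 zc,r [0.068  0.0497] ztop 0.1187 px [ 170  159   42  113 3304]
want .5463 .3804
```

Centred over its bracket; lowering.

```bash

python3 -m handwheel '{"commands":[{"translation":[0,0.0003,0.01],"dr":[0,0,0]},{"translation":[0,0.0004,0.015],"dr":[0,0,0]},{"translation":[0,0.0003,0.012],"dr":[0,0,0]},{"translation":[0,0.0002,0.007],"dr":[0,0,0]},{"translation":[0,0.0001,0.004],"dr":[0,0,0]}]}' 
python3 -m handwheel '{"commands":[{"translation":[0,0.0001,0.003],"dr":[0,0,0]},{"translation":[0,0.0001,0.003],"dr":[0,0,0]},{"translation":[0,0,0.002],"dr":[0,0,0]},{"translation":[0,0,0.001],"dr":[0,0,0]},{"translation":[0,0,0],"dr":[0,0,0]}]}' 
python3 go.py .5466 .3876 .062 -.128
```

```text
t: 29.12
eef_pos: [0.5462, 0.3879, 0.0709]
orientation: [-0.203, -3.132, 0.045]
ft_force: [-0.2, 0.5, -1.3]
width: 0.017
grasp_force: 58.2
t: 29.53
eef_pos: [0.5465, 0.3881, 0.0632]
orientation: [-0.203, -3.133, 0.044]
ft_force: [-0.7, -0.3, -0.8]
width: 0.0171
grasp_force: 58.2
t 29.53 pos [0.5465 0.3881 0.0632] shift [-0.0001 -0.0005  0.0012] yaw -0.1293 dr [-0.08] tilt [-0.01 -1.59] w 0.0171 F [-0.7 -0.3 -0.8] grip 58.2 q [ 0.57  1.22 -0.86]
```

```bash

python3 -m handwheel '{"commands":[{"translation":[0,0,0.001],"dr":[0,0,0]},{"translation":[0,0,0.001],"dr":[0,0,0]},{"translation":[0,0,0],"dr":[0,0,0]},{"translation":[0,0,0],"dr":[0,0,0]}]}' 
python3 -m handwheel '{"commands":[{"translation":[0,0,0],"dr":[0,0,0]},{"translation":[0,0,0],"dr":[0,0,0]},{"translation":[0,0,0],"dr":[0,0,0]},{"translation":[0,0,0],"dr":[0,0,0]}]}' 0.7
python3 -m handwheel '{"commands":[{"translation":[0,-0.0005,-0.02],"dr":[0,0,0]},{"translation":[0,-0.0008,-0.03],"dr":[0,0,0]},{"translation":[0,-0.0008,-0.03],"dr":[0,0,0]},{"translation":[0,-0.0008,-0.03],"dr":[0,0,0]},{"translation":[0,-0.0003,-0.01],"dr":[0,0,0]}]}' >/dev/null
python3 -m handwheel '{"commands":[{"translation":[0,0,0],"dr":[-1.6,0,0]},{"translation":[0,0,0],"dr":[0,0,0]},{"translation":[0,0,0],"dr":[0,0,0]}]}' 0.5
python3 - <<'E'
from h import *
im,d,P=cloud("wrist","r36")
o=rolls(P,im,-.128,np.array([.5314,.2685]),zmin=.10)
E
python3 go.py .4846 -.371 .181 -.153
```

```text
t: 29.87
eef_pos: [0.5467, 0.3881, 0.0614]
orientation: [-0.203, -3.133, 0.043]
ft_force: [0.7, -0.4, -0.5]
width: 0.0171
grasp_force: 58.4
t: 30.2
eef_pos: [0.5465, 0.3881, 0.0611]
orientation: [-0.203, -3.133, 0.044]
ft_force: [-0.5, 0.1, -0.3]
width: 0.0595
grasp_force: 0.0
t: 30.87
eef_pos: [0.546, 0.3875, 0.1793]
orientation: [-0.204, -3.133, 0.002]
ft_force: [0.5, -0.2, -0.1]
width: 0.0424
grasp_force: 0.0
c [0.5272 0.2312] w 0.0461 zc,r [0.0752 0.0552] ztop 0.1313 px [  65  130   97  119 9004]
c [0.546  0.3811] w 0.0343 zc,r [0.0727 0.0536] ztop 0.1271 px [ 286  134   50  111 5202]
c [0.537  0.3077] w 0.0146 zc,r [0.0679 0.0499] ztop 0.1187 px [ 202  145   30   93 2031]
t 30.92 pos [0.546  0.3876 0.1792] shift [-3.720e-02 -7.601e-01 -5.000e-04] yaw -0.1297 dr [1.33] tilt [ 0.13 -0.11] w 0.0429 F [0.7 0.4 0.6] grip 0.0 q [ 0.56  1.41 -0.88]
```

```bash

python3 -m handwheel '{"commands":[{"translation":[-0.0019,-0.038,0],"dr":[0,0,0]},{"translation":[-0.0019,-0.038,0],"dr":[0,0,0]},{"translation":[-0.0019,-0.038,0],"dr":[0,0,0]},{"translation":[-0.0019,-0.038,0],"dr":[0,0,0]},{"translation":[-0.0019,-0.038,0],"dr":[0,0,0]}]}' >/dev/null
python3 -m handwheel '{"commands":[{"translation":[-0.0019,-0.038,0],"dr":[0,0,0]},{"translation":[-0.0019,-0.038,0],"dr":[0,0,0]},{"translation":[-0.0019,-0.038,0],"dr":[0,0,0]},{"translation":[-0.0019,-0.038,0],"dr":[0,0,0]},{"translation":[-0.0019,-0.038,0],"dr":[0,0,0]}]}' >/dev/null
python3 -m handwheel '{"commands":[{"translation":[-0.0019,-0.038,0],"dr":[0,0,0]},{"translation":[-0.0019,-0.038,0],"dr":[0,0,0]},{"translation":[-0.0019,-0.038,0],"dr":[0,0,0]},{"translation":[-0.0019,-0.038,0],"dr":[0,0,0]},{"translation":[-0.0019,-0.038,0],"dr":[0,0,0]}]}' >/dev/null
python3 -m handwheel '{"commands":[{"translation":[-0.0019,-0.038,0],"dr":[0,0,0]},{"translation":[-0.0019,-0.038,0],"dr":[0,0,0]},{"translation":[-0.0019,-0.038,0],"dr":[0,0,0]},{"translation":[-0.0019,-0.038,0],"dr":[0,0,0]},{"translation":[-0.0019,-0.038,0],"dr":[0,0,1.3]}]}' >/dev/null
python3 -m handwheel '{"commands":[{"translation":[0,0,0],"dr":[0,0,0]},{"translation":[0,0,0],"dr":[0,0,0]},{"translation":[0,0,0],"dr":[0,0,0]}]}' >/dev/null
python3 go.py .4846 -.371 .055 -.153
```

```text
t 32.83 pos [ 0.4859 -0.3698  0.1799] shift [ 0.0009 -0.0015  0.1249] yaw -0.1521 dr [0.05] tilt [0.1  0.07] w 0.0424 F [ 0.3  1.2 -0.2] grip 0.0 q [-0.71  1.34 -2.13]
```

```bash

python3 -m handwheel '{"commands":[{"translation":[0.0009,-0.0015,0.02],"dr":[0,0,0]},{"translation":[0,0,0.03],"dr":[0,0,0]},{"translation":[0,0,0.03],"dr":[0,0,0]},{"translation":[0,0,0.028],"dr":[0,0,0]},{"translation":[0,0,0.016],"dr":[0,0,0]}]}' 
python3 -m handwheel '{"commands":[{"translation":[0,0,0],"dr":[0,0,0]},{"translation":[0,0,0],"dr":[0,0,0]},{"translation":[0,0,0],"dr":[0,0,0]}]}' 0.3
python3 -m handwheel '{"commands":[{"translation":[0,0,0],"dr":[0,0,0]},{"translation":[0,0,0],"dr":[0,0,0]},{"translation":[0,0,0],"dr":[0,0,0]}]}' 0.25
python3 - <<'E'
from h import *
im,d,P=cloud("wrist","l24")
rolls(P,im,-.153,np.array([.5025,-.26]))
cyl("l24",.052,-.010,.010)
E
```

```text
t: 33.25
eef_pos: [0.4844, -0.3693, 0.0537]
orientation: [-0.235, -3.13, -0.004]
ft_force: [0.3, 0.4, -0.9]
width: 0.0427
grasp_force: 0.0
t: 33.5
eef_pos: [0.4859, -0.3716, 0.0587]
orientation: [0.237, 3.131, -0.002]
ft_force: [0.1, 0.7, 0.3]
width: 0.0257
grasp_force: 0.0
t: 33.75
eef_pos: [0.4859, -0.372, 0.0589]
orientation: [0.238, 3.13, -0.002]
ft_force: [0.8, 3.2, 5.9]
width: 0.0228
grasp_force: 59.4
c [ 0.4847 -0.3719] w 0.0228 zc,r [0.0709 0.0519] ztop 0.1234 px [  285   162    68   184 10499]
n 9581 centre x,z mm [  1.  -11.9] yaw,tilt rad [-0.002 -0.027]
x 0.05 y range mm [-11.1  12.3]
x 0.04 y range mm [-11.6  11.9]
x 0.03 y range mm [-11.7  11.5]
x 0.02 y range mm [-11.9  11.4]
```

```bash

python3 -m handwheel '{"commands":[{"translation":[0,0,0],"dr":[0,0,0]},{"translation":[0,0,-0.005],"dr":[0,0,0]},{"translation":[0,0,-0.010],"dr":[0,0,0]},{"translation":[0,0,-0.02],"dr":[0,0,0]},{"translation":[0,0,-0.02],"dr":[0,0,0]}]}' 0
python3 -m handwheel '{"commands":[{"translation":[0,0,-0.03],"dr":[0,0,0]},{"translation":[0,0,-0.03],"dr":[0,0,0]},{"translation":[0,0,-0.012],"dr":[0,0,0]},{"translation":[0,0,-0.005],"dr":[0,0,0]},{"translation":[0,0,0],"dr":[0,0,0]}]}' 
python3 go.py .5183 .1536 .190 -.128
python3 - <<'E'
from h import *
im,d,P=cloud("wrist","h24")
cyl("h24",.052,-.010,.010)
E
```

```text
t: 34.22
eef_pos: [0.4847, -0.3716, 0.1132]
orientation: [-0.239, -3.132, -0.001]
ft_force: [-0.3, 0.4, -1.7]
width: 0.023
grasp_force: 59.1
t: 34.63
eef_pos: [0.4851, -0.3719, 0.1899]
orientation: [0.239, 3.131, -0.001]
ft_force: [0.1, -0.3, -1.5]
width: 0.0229
grasp_force: 59.2
t 34.63 pos [ 0.4851 -0.3719  0.1899] shift [ 0.0468  0.5244 -0.0006] yaw -0.1521 dr [-1.38] tilt [-0.07 -0.04] w 0.0229 F [ 0.1 -0.3 -1.5] grip 59.2 q [-0.71  1.36 -2.13]
n 9546 centre x,z mm [  0.6 -13.3] yaw,tilt rad [-0.003 -0.022]
x 0.05 y range mm [-11.2  11.9]
x 0.04 y range mm [-11.8  11.7]
x 0.03 y range mm [-11.9  11.4]
x 0.02 y range mm [-12.1  11.2]
```

```bash

python3 -m handwheel '{"commands":[{"translation":[0.0019,0.01,0],"dr":[0,0,-0.7]},{"translation":[0.0019,0.02,0],"dr":[0,0,-0.7]},{"translation":[0.0019,0.03,0],"dr":[0,0,0]},{"translation":[0.0019,0.035,0],"dr":[0,0,0]},{"translation":[0.0019,0.035,0],"dr":[0,0,0]}]}' >/dev/null
python3 -m handwheel '{"commands":[{"translation":[0.0019,0.035,0],"dr":[0,0,0]},{"translation":[0.0019,0.035,0],"dr":[0,0,0]},{"translation":[0.0019,0.035,0],"dr":[0,0,0]},{"translation":[0.0019,0.035,0],"dr":[0,0,0]},{"translation":[0.0019,0.035,0],"dr":[0,0,0]}]}' >/dev/null
python3 -m handwheel '{"commands":[{"translation":[0.0019,0.035,0],"dr":[0,0,0]},{"translation":[0.0019,0.035,0],"dr":[0,0,0]},{"translation":[0.0019,0.035,0],"dr":[0,0,0]},{"translation":[0.0019,0.035,0],"dr":[0,0,0]},{"translation":[0.0019,0.035,0],"dr":[0,0,0]}]}' >/dev/null
python3 -m handwheel '{"commands":[{"translation":[0.0019,0.024,0],"dr":[0,0,0]},{"translation":[0.0019,0.012,0],"dr":[0,0,0]},{"translation":[0.0015,0.008,0],"dr":[1.3,0,0]},{"translation":[0,0,0],"dr":[0,0,0]},{"translation":[0,0,0],"dr":[0,0,0]}]}' >/dev/null
python3 go.py .5183 .1536 .120 -.128
```

```text
t 36.35 pos [0.5181 0.1523 0.1882] shift [-0.0002  0.0029  0.0681] yaw -0.1264 dr [0.09] tilt [ 0.09 -1.32] w 0.0228 F [-0. -1. -1.] grip 59.1 q [ 0.23  1.31 -1.21]
```

```bash

python3 -m handwheel '{"commands":[{"translation":[0,0.0008,0.005],"dr":[0,0,0]},{"translation":[0,0.0008,0.015],"dr":[0,0,0]},{"translation":[0,0.0006,0.025],"dr":[0,0,0]},{"translation":[0,0.0004,0.015],"dr":[0,0,0]},{"translation":[0,0.0002,0.008],"dr":[0,0,0]}]}' >/dev/null
python3 -m handwheel '{"commands":[{"translation":[0,0,0],"dr":[0,0,0]},{"translation":[0,0,0],"dr":[0,0,0]}]}' >/dev/null
python3 go.py .5183 .1536 .0575 -.128
python3 - <<'E'
from h import *
im,d,P=cloud("wrist","p24")
o=rolls(P,im,-.128,np.array([.5314,.2685]),zmin=.10)
print("want .5173 .1549")
E
```

```text
t 36.93 pos [0.519  0.1531 0.1214] shift [0.0008 0.0018 0.0639] yaw -0.1283 dr [-0.01] tilt [-0.   -1.29] w 0.0232 F [ 0.   0.6 -0.5] grip 59.1 q [ 0.23  1.17 -1.2 ]
c [0.5273 0.2297] w 0.0461 zc,r [0.0749 0.0556] ztop 0.1312 px [  399   138   107   149 13663]
c [0.5168 0.1547] w 0.0226 zc,r [0.1336 0.0505] ztop 0.1597 px [ 293  146   55   33 1585]
c [0.5367 0.3069] w 0.0149 zc,r [0.067  0.0504] ztop 0.1185 px [ 539  157   64  116 4239]
want .5173 .1549
```

```bash

python3 -m handwheel '{"commands":[{"translation":[0,0.0003,0.01],"dr":[0,0,0]},{"translation":[0,0.0004,0.015],"dr":[0,0,0]},{"translation":[0,0.0003,0.015],"dr":[0,0,0]},{"translation":[0,0.0002,0.008],"dr":[0,0,0]},{"translation":[0,0.0001,0.004],"dr":[0,0,0]}]}' 
python3 -m handwheel '{"commands":[{"translation":[0,0.0001,0.003],"dr":[0,0,0]},{"translation":[0,0.0001,0.003],"dr":[0,0,0]},{"translation":[0,0,0.002],"dr":[0,0,0]},{"translation":[0,0,0.001],"dr":[0,0,0]},{"translation":[0,0,0],"dr":[0,0,0]}]}' 
python3 -m handwheel '{"commands":[{"translation":[0,0,0.001],"dr":[0,0,0]},{"translation":[0,0,0.001],"dr":[0,0,0]},{"translation":[0,0,0],"dr":[0,0,0]},{"translation":[0,0,0],"dr":[0,0,0]}]}' 
python3 go.py .5183 .1536 .0575 -.128
```

```text
t: 37.4
eef_pos: [0.5185, 0.1536, 0.0681]
orientation: [-0.2, -3.132, 0.036]
ft_force: [-0.5, -0.4, -1.6]
width: 0.0228
grasp_force: 59.1
t: 37.82
eef_pos: [0.5189, 0.1537, 0.0602]
orientation: [-0.2, -3.134, 0.035]
ft_force: [0.2, 0.4, -1.9]
width: 0.023
grasp_force: 59.1
t: 38.15
eef_pos: [0.5194, 0.1537, 0.0589]
orientation: [0.2, 3.135, -0.035]
ft_force: [-0.3, -0.5, 5.8]
width: 0.0229
grasp_force: 59.9
t 38.15 pos [0.5194 0.1537 0.0589] shift [ 0.0011 -0.0002  0.0014] yaw -0.1276 dr [0.02] tilt [-0.09 -1.27] w 0.0229 F [-0.3 -0.5  5.8] grip 59.9 q [ 0.23  1.04 -1.2 ]
```

Contact of 5.8 N upward, so it's on the cradle. Release (modest opening beside the 48 roll), rise, and check all four.

```bash

python3 -m handwheel '{"commands":[{"translation":[0,0,0],"dr":[0,0,0]},{"translation":[0,0,0],"dr":[0,0,0]},{"translation":[0,0,0],"dr":[0,0,0]},{"translation":[0,0,0],"dr":[0,0,0]}]}' 0.5
python3 -m handwheel '{"commands":[{"translation":[0,-0.0005,-0.02],"dr":[0,0,0]},{"translation":[0,-0.0007,-0.03],"dr":[0,0,0]},{"translation":[0,-0.0007,-0.03],"dr":[0,0,0]},{"translation":[0,-0.0007,-0.03],"dr":[0,0,0]},{"translation":[0,-0.0003,-0.03],"dr":[0,0,0]}]}' >/dev/null
python3 -m handwheel '{"commands":[{"translation":[0,0.035,-0.03],"dr":[-1.3,0,0]},{"translation":[0,0.035,-0.02],"dr":[0,0,0]},{"translation":[-0.03,0.03,0],"dr":[0,0,0]},{"translation":[0,0,0],"dr":[0,0,0]},{"translation":[0,0,0],"dr":[0,0,0]}]}'
python3 - <<'E'
from h import *
im,d,P=cloud("wrist","end")
o=rolls(P,im,-.128,np.array([.5314,.2685]),zmin=.09)
ex=np.array([.9918,-.1276]);ey=np.array([.1276,.9918])
B={.024:(.5173,.1549),.048:(.5270,.2301),.015:(.5366,.3053),.036:(.5463,.3804)}
for c,w,f in o:
    k=min(B,key=lambda k:abs(k-w-.001));e=c-B[k];print(k,"dx,dy mm",round(e@ex*1000,1),round(e@ey*1000,1))
E
```

```text
t: 38.48
eef_pos: [0.5188, 0.1536, 0.058]
orientation: [-0.2, -3.133, 0.036]
ft_force: [0.3, 0.1, 0.3]
width: 0.0427
grasp_force: 0.0
t: 39.32
eef_pos: [0.5608, 0.247, 0.2425]
orientation: [-0.198, -3.133, 0.002]
ft_force: [-0.9, -0.7, 0.2]
width: 0.0428
grasp_force: 0.0
c [0.5272 0.2301] w 0.0451 zc,r [0.0749 0.0556] ztop 0.1314 px [ 268   80   56  111 5935]
c [0.5459 0.3802] w 0.0346 zc,r [0.0727 0.0535] ztop 0.1271 px [ 430   83   60  105 4852]
c [0.518 0.153] w 0.0233 zc,r [0.0707 0.0521] ztop 0.1236 px [ 194   87   42   99 3020]
c [0.537  0.3072] w 0.0148 zc,r [0.0679 0.05  ] ztop 0.1187 px [ 367   90   25   93 1710]
0.048 dx,dy mm 0.2 0.1
0.036 dx,dy mm -0.4 -0.2
0.024 dx,dy mm 0.9 -1.8
0.015 dx,dy mm 0.1 1.9
```

View pics/end.png

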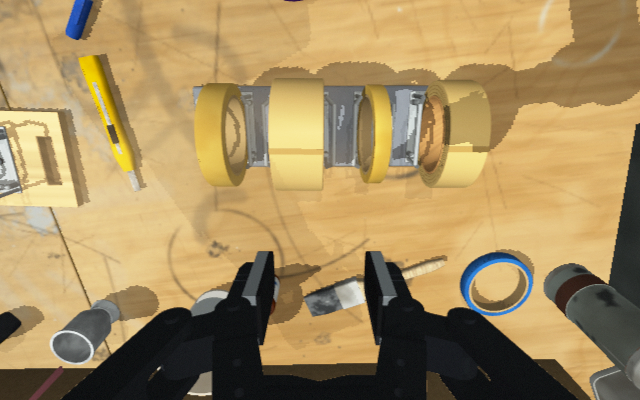

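All four rolls (cols 220, 297, 375, 455) stand upright in their own brackets at the seated height, and the gripper is clear.

```bash
python3 -c "
from cell import ticket
print(ticket.sign_off())"
```

```text
the job is handed in; nothing more can be done
None
```

All four rolls sit upright on the cradles of their own-width bench brackets, within about 2 mm of centre by the last camera check; the gripper had let go and was clear, and I handed the job in at about 39 s (the judge's verdict was not shown).

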